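# Repack the fish-tank filter cartridge

## Robot

A 6-joint arm with a two-finger parallel gripper is mounted at the origin on the work surface. World frame = base frame: x ahead of the robot, y to its left, z up, the work surface at z = 0. Lengths are in m, angles in rad, forces in N, time in s.
With the tool pointing down it reaches from about 0.425 to 0.95 m from the base axis. Payload 3.5 kg.
Tool frame: the origin (TCP) lies at the very end of the fingers, on their centre line; the grasp point (between the pads) lies 19 mm behind it; x points along the fingers, z is the direction in which the jaws open and shut, and the axes are right-handed (so a half turn about x gives the same grasp; the last joint's range is limited). The gripper opens to 85 mm and grips with 20 to 120 N. Pads are 22 mm wide; open, the fingers measure 114 mm over their backs; the gripper's body (76 mm by 85 mm) begins 54 mm behind the grasp point. The pads swing forward as they close: fully open they stand 13 mm farther back than shut.
Start: joints at [1.135, 0.286, 1.577, -0, 1.279, -0.15], TCP at [0.19, 0.648, 0.209] pointing down, gripper open.
Joint ranges: [-2.77, 2.77], [-0.9, 2.22], [0.21, 2.48], [-1.53, 4.67], [0.24, 2.81], [-2.84, 2.84]. Speed limits (rad/s): [2.79, 2.79, 3.14, 3.14, 3.14, 3.14].

## Interface

Orientations are given as a unit quaternion [x, y, z, w].
In Python, from plant import ctrl, cams gives the robot as it stands.
- The arm moves only by the tool play_rows, never from a script. Its argument "rows" is a list of rows, each a list of 3 entries, a list of its own where there are three numbers: the opening in per cent of the stroke, from 0 (shut) to 100 (fully open), then the shift along the tool's x, y, z in units of 0.3 m (1.0 is 0.3 m), then the turn, a rotation vector about the tool's x, y, z in units of pi/2 rad (1.0 is pi/2 rad). A call has 1 to 10 rows; each row is the pose to reach, as a shift and turn from the pose commanded when the call began, along the tool's axes at that moment; what a row does not reach only later rows make up. A row lasts 1/12 s, in which the tool goes at most 41.7 mm and 7.16 degrees, less where a joint would pass 70% of its speed; a pose out of reach is approached as far as the arm can. A call with a number of a shift or a turn outside -1 to 1 is refused whole. A call with a gripper value outside its range is refused whole. The fingers move at their own pace and stop on an object; "force" is the grip in N (left out, the last holds). Time passes only in rows, so rows that repeat a pose let the fingers close. It gives the time, the measured TCP pose, the force and the opening at its end, in the units of the state.
- ctrl.get_state(): the state, without advancing time (a new reading comes with each control period).
- cams.read_camera(name): name is "scene" or "top" or "wrist"; returns a dict with "color" (400x640x3 uint8, red, green, blue), "fx", "fy", "cx", "cy" (pixels), "view" (4x4, takes a point from world to camera coordinates). Camera axes: x right, y down, z forward; pixel columns grow to the right and rows downward; lengths in m; the calibration is good to about 2 mm. A picture is of the moment at which its call begins. There is no depth.
- ctrl.sign_off(): hands the job in, once; it reports no verdict.
The state is a dict: "time": time; "qpos": joint angles; "dq": joint speeds; "joint_efforts": joint torques, N m; "eef_pos": TCP position; "tcp_rot": TCP orientation; "contact_force": force on the tool from outside, world axes, zero at the start; "wrist_torque": the same for the moment, N m; "opening": opening from 0.0 (shut) to 1.0 (fully open).
Only numpy, scipy, OpenCV 4.12 (cv2) and the standard library are available. Lean on these libraries where they do the work, as an engineer would, in place of code of your own. Each camera call takes 0.05 s, during which the arm holds its last target. There are 200 camera calls.

## Task

Repack the fish system's filter cartridge: put the slotted plate down on the post first, then the spacer, then tip the tray of ceramic blocks into the basket and drop in the blocks that are lying loose on the bench. With every block in, put the fine plate down flat on the spacer and the black cap fully home over its hub. Set the empty tray back down flat on the bench and leave the other bench things where they are.

Things in the scene. Friction and masses are not known exactly. Their poses are not given: they have to be found in the camera images.
- basket: the filter cartridge: dark grey round open basket fixed on the bench, outside diameter 140 mm, wall 4 mm, rim 60 mm high. Six radial drain ribs on its floor, tops 12 mm above the bench. Origin on the axis at bench level, z up. When finished, the undersides lie above the origin at: slotted plate 12 mm, spacer 44 mm, fine plate 67 mm, cap rim 72 mm
- post_top (a point): top of the basket's light grey upright centre post, 78 mm above the bench; the post is 20 mm in diameter, its top 6 mm tapers to 13 mm
- support: the slotted support plate: light grey disc of 116 mm diameter, 5 mm thick, with ten wide radial slots and a tall central hub; the hub is 34 mm in outer diameter, its bore is 23 mm right through, its top is 32 mm above the underside. 90 g. Lies flat, hub up. Origin at the centre of the underside, z up the hub. It goes on the ribs
- spacer: the spacer: a plain light grey tube, outer diameter 34 mm, bore 23 mm, 23 mm tall, 30 g, standing on end. Origin at the centre of the underside, z along its bore. It rests on the hub of the slotted plate
- holddown: the fine hold-down plate: light grey disc of 112 mm diameter, 5 mm thick, with many small round holes and a short central hub; the hub is 34 mm in outer diameter, its bore is 23 mm right through, its top is 20 mm above the underside. 70 g. Lies flat, hub up. Origin at the centre of the underside. It rests on the spacer, over the blocks
- cap: the black cap: a cup turned mouth down, outer diameter 48 mm, inner diameter 39 mm, 17 mm deep inside and 22 mm high, with a round knob of 28 mm diameter on top that reaches up to 46 mm above the rim. 60 g. Origin at the centre of the rim's underside, z up. It slips over the short hub of the fine plate until its rim rests on that plate
- tray: the steel catch tray, holding some blocks at the start: flat pan 110 x 68 mm, floor and walls 3 mm thick; walls 20 mm high along both long sides and the back (its +x end), the front (its -x end) open. 160 g. Blocks slide on its floor once it slopes by more than about 25 degrees. Origin at the centre of the pan's underside, x towards the grip, z up
- tray_grip (a point): middle of the tray's grip: an upright black plate at its back end, 10 mm thick (along the tray's x), 40 mm wide, from 20 to 62 mm above the underside; this point lies 55 mm behind the tray's origin and 41 mm above the underside
- tray_lip (a point): middle of the tray's open front edge, on top of its floor (55 mm from the tray's origin, opposite the grip)
- block1: one loose filter-media block, 26 x 20 x 20 mm, 12 g, beige fired ceramic with a small hole along its 26 mm length; origin at its centre, x along the 26 mm length. Starts in the tray; may be absent
- block2: one loose filter-media block, 26 x 20 x 20 mm, 12 g, beige fired ceramic with a small hole along its 26 mm length; origin at its centre, x along the 26 mm length. Starts in the tray; may be absent
- block3: one loose filter-media block, 26 x 20 x 20 mm, 12 g, beige fired ceramic with a small hole along its 26 mm length; origin at its centre, x along the 26 mm length. Starts in the tray; may be absent
- block4: one loose filter-media block, 26 x 20 x 20 mm, 12 g, beige fired ceramic with a small hole along its 26 mm length; origin at its centre, x along the 26 mm length. Starts in the tray; may be absent
- block5: one loose filter-media block, 26 x 20 x 20 mm, 12 g, beige fired ceramic with a small hole along its 26 mm length; origin at its centre, x along the 26 mm length. Starts in the tray; may be absent
- block6: one loose filter-media block, 26 x 20 x 20 mm, 12 g, beige fired ceramic with a small hole along its 26 mm length; origin at its centre, x along the 26 mm length. Starts lying loose on the bench; may be absent
- block7: one loose filter-media block, 26 x 20 x 20 mm, 12 g, beige fired ceramic with a small hole along its 26 mm length; origin at its centre, x along the 26 mm length. Starts lying loose on the bench; may be absent
- block8: one loose filter-media block, 26 x 20 x 20 mm, 12 g, beige fired ceramic with a small hole along its 26 mm length; origin at its centre, x along the 26 mm length. Starts lying loose on the bench; may be absent
- dishes_a: stack of four round dishes, 90 mm diameter, 62 mm high; not part of the job. Origin at the centre of its underside
- dishes_b: stack of three round dishes, 90 mm diameter, 46 mm high; not part of the job. Origin at the centre of its underside
- washbottle: white bottle, 64 mm diameter, 150 mm high; not part of the job. Origin at the centre of its underside
- beaker: glass beaker, 70 mm diameter, 85 mm high; not part of the job. Origin at the centre of its underside

How it is judged:
By the outcome, as a careful person would: the job done as asked, in the order asked, and still so for the second after the job is handed in, with the robot touching nothing.
Of block1, block2, block3, block4, block5 only 3 to 5 are there at a start; the rules pass over those that are not, and their reading is None.
Of block6, block7, block8 only 2 to 3 are there at a start; the rules pass over those that are not, and their reading is None.
At some moment in a run one of spacer, cap, block6, block7, block8 may be knocked a few centimetres aside while the robot is not near it.
It also fails if it takes over 200 s, if anything falls off the work surface, if the arm or the gripper's body presses on something with over 40 N, if the wrist force passes 120 N, or if a joint passes its speed limit or range.

## Working session

There is one attempt and no reset: what is moved stays moved. The work goes in short steps, Python scripts to look and compute and a tool call to move; the robot and the scene stay as the last step left them, time stands still between calls to the robot, and variables do not carry over. Pictures are saved under pics/ and viewed, about 12 in all and at most 16, crops included, and the job is handed in when it is done.

Besides the shell and the picture viewer there is one more tool, called after "Call:" by a JSON object that holds its "name" and its "arguments", one argument or row to a line. play_rows: Moves the arm, as the interface text tells. Shifts and turns lie within -1 to 1; 1 stands for 0.3 m of shift or pi/2 rad of turn. Its arguments: {"type":"object","properties":{"rows":{"type":"array"},"force":{"type":"number"}},"required":["rows"]}

```bash
ls; mkdir -p pics
python3 - <<'E'
from plant import ctrl,cams
import cv2,numpy as np
s=ctrl.get_state(); print(s)
for n in ("scene","top","wrist"):
    c=cams.read_camera(n); cv2.imwrite(f"pics/a_{n}.png",c["color"][:,:,::-1]); print(n,c["fx"],c["fy"],c["cx"],c["cy"],np.round(c["view"],4).tolist())
E
```

```text
pics
{'time': 0.0, 'qpos': array([ 1.13499776e+00,  2.87143673e-01,  1.57816570e+00, -6.14899956e-06,
        1.27860426e+00, -1.50029597e-01]), 'dq': array([-5.85293345e-05, -8.69061622e-04, -1.79161813e-03,  8.44770950e-04,
        1.66895589e-03,  9.08086623e-04]), 'joint_efforts': array([-1.22470596e-03, -4.06000757e+01, -2.92616916e+01, -2.76172250e-04,
        5.69084994e-03, -9.14871805e-07]), 'eef_pos': array([0.18997098, 0.64698202, 0.20766802]), 'tcp_rot': array([-0.42409533,  0.56682541,  0.42331568,  0.56538124]), 'contact_force': array([-1.24283826,  0.79522146, -0.47714178]), 'wrist_torque': array([0.00968704, 0.00270826, 0.04993326]), 'opening': 0.9974638974757881}
scene 376.37884651046124 376.37884651046124 317.9679509554226 202.28429505707768 [[-0.0978, 0.995, -0.0223, 0.0664], [0.5937, 0.0403, -0.8037, -0.2682], [-0.7987, -0.0918, -0.5946, 1.4959], [0.0, 0.0, 0.0, 1.0]]
top 510.31296308031204 510.31296308031204 322.4857220867792 198.34189415777544 [[0.0147, -0.9998, -0.015, -0.0084], [-0.9946, -0.0131, -0.103, 0.5728], [0.1028, 0.0164, -0.9946, 1.6369], [0.0, 0.0, 0.0, 1.0]]
wrist 308.97947045657736 308.97947045657736 319.68473463059206 201.71594224733258 [[0.2818, 0.9595, -0.0018, -0.6735], [0.9149, -0.2681, 0.3018, -0.038], [0.2891, -0.0867, -0.9534, 0.3801], [0.0, 0.0, 0.0, 1.0]]
```

View pics/a_top.png

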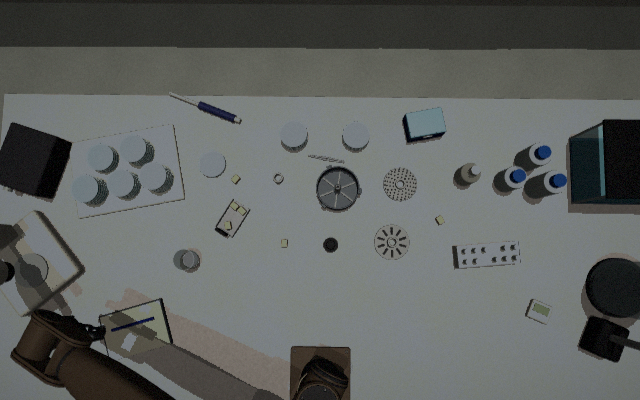

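View pics/a_scene.png

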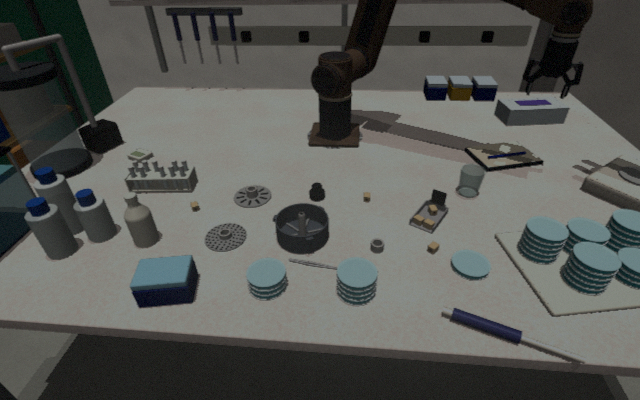

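```bash
cat > h.py <<'E'
import cv2,numpy as np
from plant import ctrl,cams
from scipy.spatial.transform import Rotation as R
def cam(n,save=None):
    c=cams.read_camera(n)
    if save: cv2.imwrite(f"pics/{save}.png",c["color"][:,:,::-1])
    return c
def px2w(c,uv,z):
    V=np.array(c["view"]); Rm=V[:3,:3]; o=-Rm.T@V[:3,3]
    d=Rm.T@np.array([(uv[0]-c["cx"])/c["fx"],(uv[1]-c["cy"])/c["fy"],1.])
    return o+d*(z-o[2])/d[2]
def w2px(c,p):
    V=np.array(c["view"]); q=V[:3,:3]@np.asarray(p)+V[:3,3]
    return np.array([c["fx"]*q[0]/q[2]+c["cx"],c["fy"]*q[1]/q[2]+c["cy"]])
def crop(c,x0,y0,x1,y1,k,name,gain=2.0):
    im=cv2.resize(c["color"][y0:y1,x0:x1,::-1],None,fx=k,fy=k,interpolation=cv2.INTER_CUBIC)
    im=np.clip(255*(im/255.)**(1/gain),0,255).astype(np.uint8); cv2.imwrite(f"pics/{name}.png",im)
def down(yaw,tilt=None):
    """tool x down, jaw axis z at world heading yaw"""
    z=np.array([np.cos(yaw),np.sin(yaw),0]); x=np.array([0,0,-1.])
    r=R.from_matrix(np.c_[x,np.cross(z,x),z])
    return r if tilt is None else R.from_rotvec(tilt)*r
def st():
    s=ctrl.get_state(); return np.array(s["eef_pos"]),R.from_quat(s["tcp_rot"]),s
def rel(pos,rot,p0=None,r0=None):
    """shift/turn in row units from p0,r0 (default measured)"""
    p,r,_=st(); p0=p if p0 is None else p0; r0=r if r0 is None else r0
    d=r0.inv().apply(np.asarray(pos)-p0)/0.3; w=(r0.inv()*rot).as_rotvec()/(np.pi/2)
    return np.round(d,4).tolist(),np.round(w,4).tolist()
def yaw():
    _,r,_=st(); z=r.apply([0,0,1]); return np.arctan2(z[1],z[0])
E
python3 - <<'E'
from h import *
c=cam("top"); crop(c,200,150,460,270,3,"b_top")
g=c["color"]
cv2.imwrite("pics/top0.png",g[:,:,::-1])
for n,uv,z in [("basket rim",(338,188),.06),("hold",(400,184),.005),("sup",(392,242),.005),("cap",(331,245),.02),("spacer",(279,179),.023),("tray",(233,217),.003),("b1",(236,180),.02),("b2",(284,243),.02),("b3",(440,220),.02)]:
    print(n,np.round(px2w(c,uv,z),3), g[uv[1],uv[0]])
print(np.degrees(yaw()))
E
```

```text
basket rim [ 0.604 -0.05   0.06 ] [ 96 102 102]
hold [ 0.627 -0.256  0.005] [127 135 138]
sup [ 0.435 -0.23   0.005] [127 131 125]
cap [ 0.422 -0.03   0.02 ] [28 28 26]
spacer [0.636 0.144 0.023] [122 129 127]
tray [0.51  0.296 0.003] [127 126 123]
b1 [0.631 0.287 0.02 ] [122 126 107]
b2 [0.426 0.123 0.02 ] [127 132 111]
b3 [ 0.508 -0.384  0.02 ] [126 133 105]
73.62593562469921
```

View pics/b_top.png

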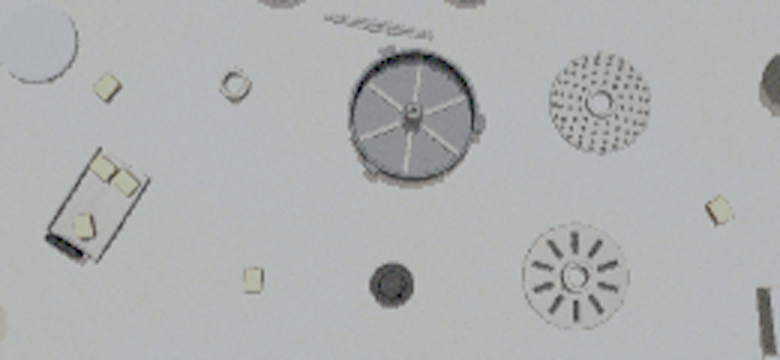

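Run:
```python
from h import *
P=[np.array([.19,.648,.209]),np.array([.5,.42,.26]),np.array([.62,.05,.26])]
Y=[np.radians(73.6),np.radians(25),0]
for i in range(2): print(rel(P[i+1],down(Y[i+1]),P[i],down(Y[i])))
```

```text
([-0.17, -1.2059, -0.4373], [0.54, 0.0, 0.0])
([0.0, -1.2868, -0.1587], [0.2778, 0.0, 0.0])
```

Call:
{"name": "play_rows", "arguments": {
  "rows": [
    [100,[-0.17,-0.9,-0.2],[0.4,0,0]],
    [100,[-0.17,-0.9,-0.2],[0.75,0,0]],
    [100,[-0.17,-0.9,-0.2],[0.75,0,0]],
    [100,[-0.17,-0.9,-0.2],[0.75,0,0]],
    [100,[-0.17,-0.9,-0.2],[0.75,0,0]],
    [100,[-0.17,-0.9,-0.2],[0.75,0,0]],
    [100,[-0.17,-0.9,-0.2],[0.75,0,0]],
    [100,[-0.17,-0.9,-0.2],[0.75,0,0]],
    [100,[-0.17,-0.9,-0.2],[0.75,0,0]],
    [100,[-0.17,-0.9,-0.2],[0.75,0,0]]
  ]
}}

```text
time: 1.03
eef_pos: [0.4333, 0.5131, 0.2598]
tcp_rot: [-0.035, 0.706, 0.035, 0.706]
contact_force: [0.5, -0.9, 0.3]
opening: 0.995
```

Run:
```python
from h import *
p,r,s=st(); print(p,np.degrees(yaw()),s['time'],s['qpos'],s['contact_force'],r.apply([1,0,0]))
print(rel([.62,.25,.26],down(0)))
```

```text
[0.43334815 0.51310606 0.25978923] 5.72490380605986 1.0333 [7.18639911e-01 2.46821508e-01 1.53216550e+00 6.06761546e-05
 1.36306129e+00 6.18708919e-01] [ 0.51070924 -0.94781259  0.28060066] [-3.82053427e-04 -2.55290497e-04 -9.99999894e-01]
([-0.0007, -0.9347, 0.5316], [0.0636, -0.0003, 0.0002])
```

Call:
{"name": "play_rows", "arguments": {
  "rows": [
    [100,[0,-1,0.5],[0.064,0,0]],
    [100,[0,-1,0.5],[0.064,0,0]],
    [100,[0,-1,0.5],[0.064,0,0]],
    [100,[0,-1,0.5],[0.064,0,0]],
    [100,[0,-1,0.5],[0.064,0,0]],
    [100,[0,-1,0.5],[0.064,0,0]],
    [100,[0,-1,0.5],[0.064,0,0]],
    [100,[0,-1,0.5],[0.064,0,0]],
    [100,[0,-1,0.5],[0.064,0,0]]
  ]
}}

```text
time: 1.78
eef_pos: [0.6168, 0.2252, 0.2594]
tcp_rot: [-0.001, 0.707, -0.001, 0.707]
contact_force: [-0.1, 0.6, 0.3]
opening: 1.0
```

Call:
{"name": "play_rows", "arguments": {
  "rows": [
    [100,[0,-0.93,-0.2],[0,0,0]],
    [100,[0,-0.93,-0.2],[0,0,0]],
    [100,[0,-0.93,-0.2],[0,0,0]],
    [100,[0,-0.93,-0.2],[0,0,0]],
    [100,[0,-0.93,-0.2],[0,0,0]],
    [100,[0,-0.93,-0.2],[0,0,0]],
    [100,[0,-0.93,-0.2],[0,0,0]],
    [100,[0,-0.93,-0.2],[0,0,0]],
    [100,[0,-0.93,-0.2],[0,0,0]]
  ]
}}

```text
time: 2.53
eef_pos: [0.5549, -0.0491, 0.2599]
tcp_rot: [-0.001, 0.707, 0.001, 0.707]
contact_force: [0.6, -0.6, -0.2]
opening: 0.998
```

Run:
```python
from h import *
p,r,s=st(); print(p,np.degrees(yaw()),s['time'],s['qpos'])
c=cam("wrist","w_basket"); V=np.array(c["view"]); o=-V[:3,:3].T@V[:3,3]
print("cam pos rel",o-p,"axis",V[2,:3],V[0,:3])
print(px2w(c,(320,200),0))
for q in [(.604,-.05,.078),(.604,-.05,.06),(.422,-.03,.04)]: print(w2px(c,q))
```

```text
[ 0.55489654 -0.04907365  0.25993544] 0.16364692262714928 2.5333 [-2.70554971e-01 -1.02063812e-02  1.81311442e+00  4.41255512e-04
  1.33890733e+00 -2.73512581e-01]
cam pos rel [-0.00134071  0.07724443  0.16486204] axis [ 1.91714100e-04 -3.01881369e-01 -9.53345479e-01] [ 9.99995274e-01  2.98316342e-03 -7.43537656e-04]
[ 0.55408737 -0.10375077  0.        ]
[363.70682791 175.53639856]
[361.68388286 172.2252851 ]
[214.02618854 152.59345306]
```

View pics/w_basket.png

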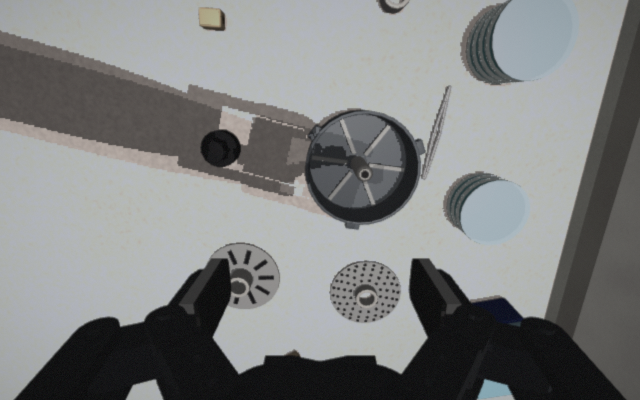

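Run:
```python
from h import *
import cv2
im=cv2.imread("pics/w_basket.png")
class C: pass
c=cam("wrist")
for n,uv,z in [("post",(365,174),.078),("sup",(239,286),.032),("hold",(367,297),.020),("cap",(221,145),.046)]: print(n,np.round(px2w(c,uv,z),4))
t=cv2.imread("pics/top0.png")
ct=cam("top")
for n,uv,z in [("post",(200+413/3-1/3,150+110/3-1/3),.078),("sup",(391,242),.032)]: print(n,np.round(px2w(ct,uv,z),4))
print(rel([.437,-.228,.2],down(0)))
```

```text
post [ 0.6057 -0.0468  0.078 ]
sup [ 0.4369 -0.2246  0.032 ]
hold [ 0.6268 -0.2505  0.02  ]
cap [ 0.4337 -0.0188  0.046 ]
post [ 0.6069 -0.0478  0.078 ]
sup [ 0.434  -0.2235  0.032 ]
([0.1994, -0.6018, -0.3992], [0.0048, -0.0001, -0.0003])
```

Call:
{"name": "play_rows", "arguments": {
  "rows": [
    [65,[0,-0.59,-0.395],[0,0,0]],
    [65,[0.2,-0.59,-0.395],[0,0,0]],
    [65,[0.2,-0.59,-0.395],[0,0,0]],
    [65,[0.2,-0.59,-0.395],[0,0,0]],
    [65,[0.2,-0.59,-0.395],[0,0,0]],
    [65,[0.2,-0.59,-0.395],[0,0,0]],
    [65,[0.2,-0.59,-0.395],[0,0,0]],
    [65,[0.2,-0.59,-0.395],[0,0,0]]
  ]
}}

```text
time: 3.35
eef_pos: [0.4383, -0.2247, 0.1998]
tcp_rot: [-0.002, 0.707, 0.003, 0.707]
contact_force: [-0.5, 0.3, -0.4]
opening: 0.652
```

Run:
```python
from h import *
p,r,s=st(); print(p,np.degrees(yaw()),s['time'],s['opening'])
c=cam("wrist","w_sup"); print(w2px(c,(.4365,-.2245,.032)))
u,v=w2px(c,(.4365,-.2245,.032)).astype(int); crop(c,u-100,max(v-90,0),u+100,v+90,4,"w_sup4")
print(max(v-90,0),u-100)
```

```text
[ 0.43826459 -0.22472905  0.19979219] 0.37056814429269175 3.35 0.6522983563714215
[319.31863538 177.2620722 ]
87 219
```

View pics/w_sup4.png

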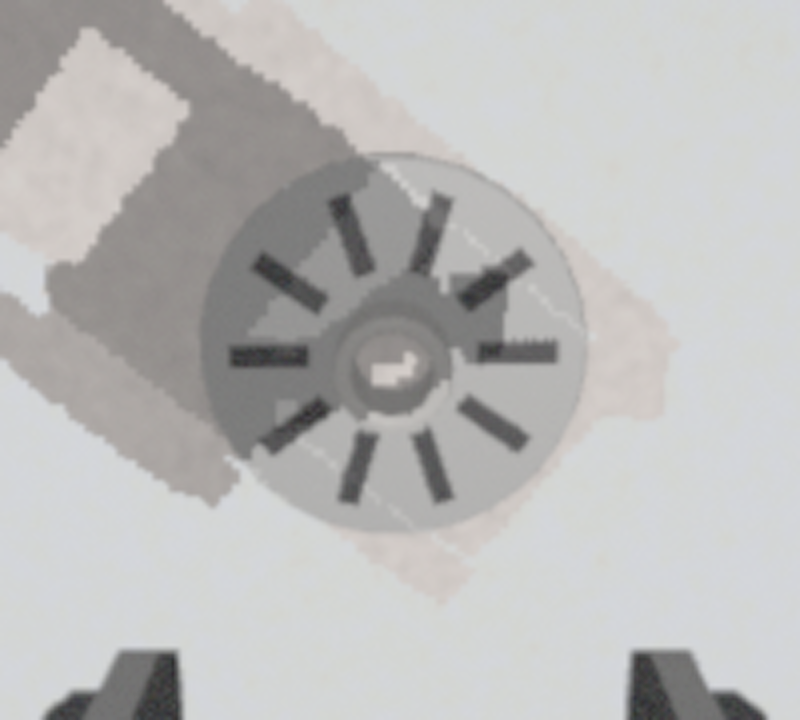

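Run:
```python
from h import *
c=cam("wrist")
print(px2w(c,(317.1,172.5),.005),px2w(c,(316.9,176.9),.032))
print(rel([.4345,-.2248,.010],down(0)))
```

```text
[ 0.43458774 -0.22500392  0.005     ] [ 0.43457443 -0.22411915  0.032     ]
([0.6357, -0.0011, -0.0162], [0.0054, 0.0007, 0.0002])
```

Call:
{"name": "play_rows", "arguments": {
  "force": 50,
  "rows": [
    [65,[0.1,-0.001,-0.013],[0.005,0,0]],
    [65,[0.25,-0.001,-0.013],[0.005,0,0]],
    [65,[0.4,-0.001,-0.013],[0.005,0,0]],
    [65,[0.52,-0.001,-0.013],[0.005,0,0]],
    [65,[0.63,-0.001,-0.013],[0.005,0,0]],
    [65,[0.63,-0.001,-0.013],[0.005,0,0]],
    [25,[0.63,-0.001,-0.013],[0.005,0,0]],
    [25,[0.63,-0.001,-0.013],[0.005,0,0]],
    [25,[0.63,-0.001,-0.013],[0.005,0,0]],
    [25,[0.63,-0.001,-0.013],[0.005,0,0]]
  ]
}}

```text
time: 4.28
eef_pos: [0.4364, -0.2272, 0.0142]
tcp_rot: [-0.001, 0.705, -0.002, 0.709]
contact_force: [0.6, 0.2, 0.8]
opening: 0.255
```

Call:
{"name": "play_rows", "arguments": {
  "rows": [
    [25,[0,0,0],[0,0,0]],
    [25,[0,0,0],[0,0,0]],
    [25,[0,0,0],[0,0,0]],
    [25,[-0.05,0,0],[0,0,0]],
    [25,[-0.15,0,0],[0,0,0]],
    [25,[-0.27,0,0],[0,0,0]],
    [25,[-0.39,0,0],[0,0,0]],
    [25,[-0.47,0,0],[0,0,0]],
    [25,[-0.47,0,0],[0,0,0]]
  ]
}}

```text
time: 5.03
eef_pos: [0.4373, -0.2284, 0.1591]
tcp_rot: [-0.002, 0.704, -0.003, 0.711]
contact_force: [0.6, -0.1, 0.4]
opening: 0.247
```

Run:
```python
from h import *
p,r,s=st(); print(p,np.degrees(yaw()),s['opening'],s['contact_force'])
c=cam("wrist","w_g1"); crop(c,200,150,440,330,3,"w_g1c")
print(rel([.606,-.0473,.15],down(0)))
```

```text
[ 0.43727974 -0.2284449   0.15909638] -0.08497034226908703 0.24669906440029216 [ 0.63787976 -0.05271524  0.4281567 ]
([0.0202, 0.6013, 0.5659], [-0.001, 0.004, 0.0032])
```

View pics/w_g1c.png

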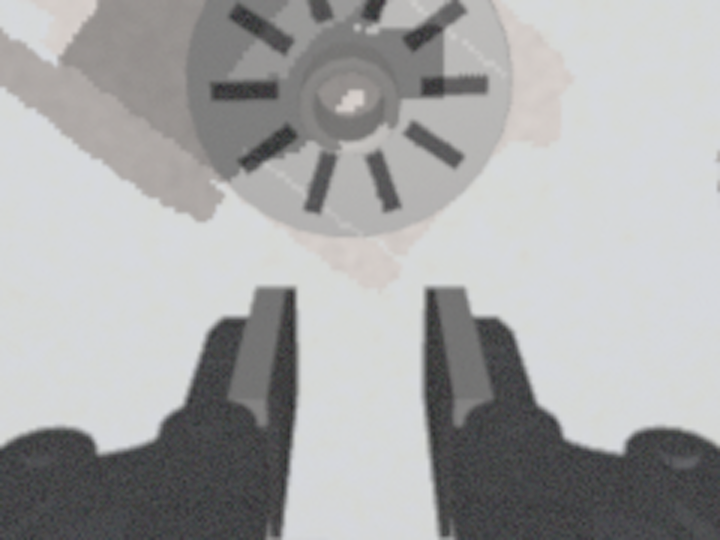

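Run:
```python
from h import *
p,r,s=st(); print(p)
c=cam("wrist")
print("hub",px2w(c,(316,180.7),.032),"tcp px",w2px(c,p))
print("tip px crop ->", 200+361/3,150+288/3, px2w(c,(200+361/3,150+288/3),p[2]))
```

```text
[ 0.43590244 -0.22737662  0.15591905]
hub [ 0.43185016 -0.22111471  0.032     ] tcp px [321.77033964 242.54033819]
tip px crop -> 320.3333333333333 246.0 [ 0.43506116 -0.2295999   0.15591905]
```

```bash
cat >> h.py <<'E'
def slots(c,g0,z=.005):
    """fit circle through the slot blobs near guess g0; plate centre in world"""
    g=cv2.cvtColor(c["color"],cv2.COLOR_RGB2GRAY)
    bh=cv2.morphologyEx(g,cv2.MORPH_BLACKHAT,np.ones((13,13),np.uint8))
    n,l,stt,ce=cv2.connectedComponentsWithStats((bh>22).astype(np.uint8))
    pts=[px2w(c,ce[i],z)[:2] for i in range(1,n) if stt[i,4]>15]
    pts=np.array([q for q in pts if .025<np.linalg.norm(q-g0[:2])<.05])
    A=np.c_[2*pts,np.ones(len(pts))]; s=np.linalg.lstsq(A,(pts**2).sum(1),rcond=None)[0]
    return s[:2],np.sqrt(s[2]+s[:2]@s[:2]),len(pts)
E
python3 - <<'E'
from h import *
p,r,s=st(); print(p,np.degrees(yaw()),r.apply([1,0,0]))
c=cam("wrist","w_x"); print(slots(c,np.array([.433,-.223])))
print(rel([.4335,-.223,.01],down(0)))
E
```

```text
[ 0.43451926 -0.22630598  0.15327942] -0.09712752333874014 [ 0.00223965 -0.00187911 -0.99999573]
(array([ 0.43292656, -0.22264366]), np.float64(0.03767745197210473), 10)
([0.4715, 0.0082, 0.0001], [-0.0011, -0.0004, -0.0003])
```

Call:
{"name": "play_rows", "arguments": {
  "rows": [
    [65,[0.0,0.01,-0.004],[0,0,0]],
    [65,[0.1,0.01,-0.004],[0,0,0]],
    [65,[0.22,0.01,-0.004],[0,0,0]],
    [65,[0.34,0.01,-0.004],[0,0,0]],
    [65,[0.47,0.01,-0.004],[0,0,0]],
    [65,[0.47,0.01,-0.004],[0,0,0]],
    [65,[0.47,0.01,-0.004],[0,0,0]],
    [65,[0.47,0.01,-0.004],[0,0,0]],
    [65,[0.47,0.01,-0.004],[0,0,0]]
  ]
}}

```text
time: 5.93
eef_pos: [0.4346, -0.2241, 0.0136]
tcp_rot: [-0.001, 0.706, -0.002, 0.708]
contact_force: [0.6, -0.1, 0.0]
opening: 0.653
```

Run:
```python
from h import *
p,r,s=st(); print(p,np.degrees(yaw()),s['opening'],s['contact_force'])
c=cam("wrist","w_g2"); crop(c,200,150,440,330,3,"w_g2c"); print(slots(c,p))
```

```text
[ 0.43460113 -0.22413602  0.01363351] -0.07835203394845186 0.6525802077996574 [ 0.61037989 -0.14205015  0.02288979]
(array([ 0.43651266, -0.22763643]), np.float64(0.03876175821747464), 11)
```

View pics/w_g2c.png

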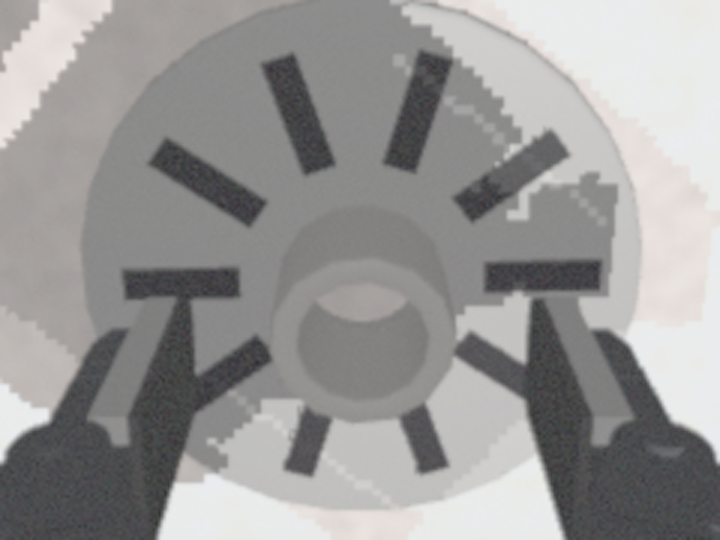

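Call:
{"name": "play_rows", "arguments": {
  "force": 60,
  "rows": [
    [10,[0,0,0],[0,0,0]],
    [10,[0,0,0],[0,0,0]],
    [10,[0,0,0],[0,0,0]],
    [10,[0,0,0],[0,0,0]],
    [10,[0,0,0],[0,0,0]],
    [10,[0,0,0],[0,0,0]],
    [10,[0,0,0],[0,0,0]],
    [10,[0,0,0],[0,0,0]]
  ]
}}

```text
time: 6.65
eef_pos: [0.4328, -0.2227, 0.0109]
tcp_rot: [0.001, 0.707, -0.0, 0.707]
contact_force: [0.6, 1.3, -0.7]
opening: 0.096
```

Run:
```python
from h import *
p,r,s=st(); print(p,np.degrees(yaw()),s['opening'],s['contact_force'],s['wrist_torque'])
c=cam("wrist","w_g3"); crop(c,200,150,440,330,3,"w_g3c"); print(slots(c,p))
```

```text
[ 0.43277942 -0.22272672  0.01090792] -0.08602061976007871 0.09638473258342234 [ 0.62082786  1.31691673 -0.65468631] [0.00046059 0.03279599 0.00945035]
(array([ 0.43575686, -0.22869226]), np.float64(0.03859519569255139), 9)
```

View pics/w_g3c.png

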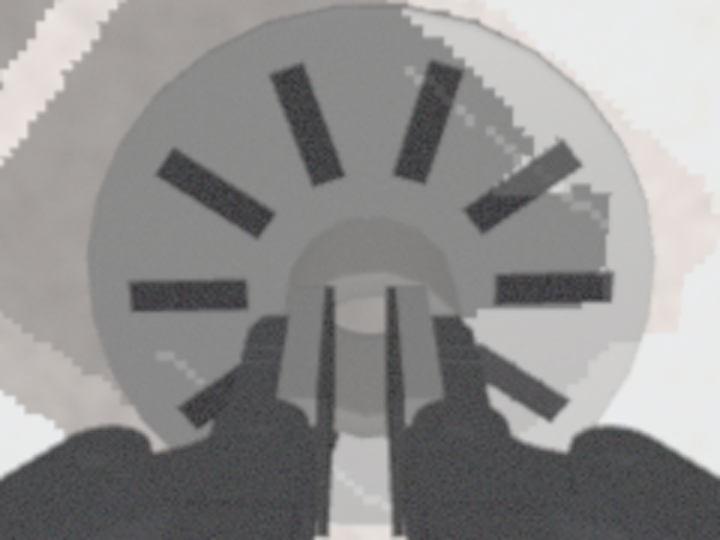

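Call:
{"name": "play_rows", "arguments": {
  "rows": [
    [10,[-0.1,0,0],[0,0,0]],
    [10,[-0.22,0,0],[0,0,0]],
    [10,[-0.33,0,0],[0,0,0]],
    [65,[-0.33,0,0],[0,0,0]],
    [65,[-0.33,0,0],[0,0,0]],
    [65,[-0.33,0,0],[0,0,0]],
    [65,[-0.33,0,0],[0,0,0]],
    [65,[-0.33,0,0],[0,0,0]]
  ]
}}

```text
time: 7.37
eef_pos: [0.4317, -0.2219, 0.1081]
tcp_rot: [0.001, 0.708, 0.0, 0.706]
contact_force: [-0.5, 0.2, -0.9]
opening: 0.652
```

Run:
```python
from h import *
p,r,s=st(); print(p)
c=cam("scene"); ims=[]
u=w2px(c,p); print(u, w2px(c,p+[0,0,.02]), w2px(c,p+[0,0,.073]))
im=c["color"].copy(); x,y=np.round(u).astype(int)
im[y,x-25:x-15]=[255,0,0]; im[y,x+15:x+25]=[255,0,0]
c["color"]=im; crop(c,x-60,y-60,x+60,y+40,6,"s_tip")
print(slots(cam("wrist"),p))
```

```text
[ 0.43173837 -0.22190586  0.10807647]
[250.32212558 165.65966342] [249.43435761 159.73834999] [246.98576772 143.40652831]
(array([ 0.43229397, -0.22305838]), np.float64(0.03864089605327619), 11)
```

View pics/s_tip.png

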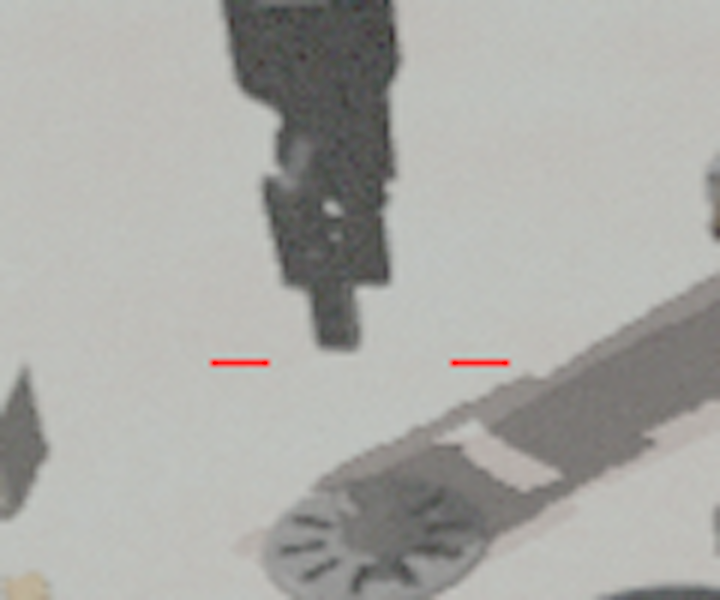

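Call:
{"name": "play_rows", "arguments": {
  "rows": [
    [65,[0.1,-0.002,0.001],[0,0,0]],
    [65,[0.22,-0.002,0.001],[0,0,0]],
    [65,[0.32,-0.002,0.001],[0,0,0]],
    [65,[0.35,-0.002,0.001],[0,0,0]],
    [65,[0.37,-0.002,0.001],[0,0,0]],
    [65,[0.38,-0.002,0.001],[0,0,0]],
    [65,[0.385,-0.002,0.001],[0,0,0]],
    [65,[0.385,-0.002,0.001],[0,0,0]]
  ]
}}

```text
time: 8.13
eef_pos: [0.4342, -0.2243, -0.0041]
tcp_rot: [-0.0, 0.706, -0.001, 0.708]
contact_force: [-0.0, -0.7, -0.2]
opening: 0.646
```

Run:
```python
from h import *
p,r,s=st(); print(p,np.degrees(yaw()),s['opening'],s['contact_force'],r.apply([1,0,0]))
```

```text
[ 0.43424374 -0.22425686 -0.0041449 ] -0.08190472969833199 0.6464738681105349 [-0.01125217 -0.68913088 -0.1542988 ] [ 0.00206336 -0.00170084 -0.99999642]
```

No contact at z=-0.004, so the real finger ends are about 20 mm behind the reported TCP. Closing the jaws here.

Call:
{"name": "play_rows", "arguments": {
  "force": 60,
  "rows": [
    [20,[0,0,0],[0,0,0]],
    [20,[0,0,0],[0,0,0]],
    [20,[0,0,0],[0,0,0]],
    [20,[0,0,0],[0,0,0]],
    [20,[0,0,0],[0,0,0]],
    [20,[0,0,0],[0,0,0]]
  ]
}}

```text
time: 8.63
eef_pos: [0.4343, -0.2243, -0.0035]
tcp_rot: [-0.0, 0.706, -0.001, 0.708]
contact_force: [-1.2, 1.1, 5.0]
opening: 0.369
```

Call:
{"name": "play_rows", "arguments": {
  "rows": [
    [20,[-0.03,0,0],[0,0,0]],
    [20,[-0.1,0,0],[0,0,0]],
    [20,[-0.2,0,0],[0,0,0]],
    [20,[-0.3,0,0],[0,0,0]],
    [20,[-0.4,0,0],[0,0,0]],
    [20,[-0.47,0,0],[0,0,0]],
    [20,[-0.47,0,0],[0,0,0]],
    [20,[-0.47,0,0],[0,0,0]],
    [20,[-0.47,0,0],[0,0,0]],
    [20,[-0.47,0,0],[0,0,0]]
  ]
}}

```text
time: 9.47
eef_pos: [0.4319, -0.2224, 0.1335]
tcp_rot: [0.001, 0.708, 0.0, 0.706]
contact_force: [0.3, -0.1, -1.5]
opening: 0.37
```

Run:
```python
from h import *
p,r,s=st(); print(p,np.degrees(yaw()),s['opening'],s['contact_force'],r.apply([1,0,0]))
c=cam("wrist","w_held"); m=slots(c,p,p[2]+.0085); print(m, m[0]-p[:2]); print(m[0])
print(rel([.606,-.0473,.15],down(0)))
```

```text
[ 0.4319273  -0.22243125  0.13351943] -0.08628518574992276 0.3704296189321845 [ 0.26236126 -0.14151389 -1.53538053] [-0.00302486  0.00242086 -0.99999249]
(array([ 0.43405356, -0.22251514]), np.float64(0.038812345339293196), 12) [ 2.12625698e-03 -8.38952382e-05]
[ 0.43405356 -0.22251514]
([-0.0555, 0.5849, 0.579], [-0.001, -0.002, -0.0016])
```

Call:
{"name": "play_rows", "arguments": {
  "rows": [
    [20,[-0.055,0.585,0.579],[0,-0.001,0]],
    [20,[-0.055,0.585,0.579],[0,-0.001,0]],
    [20,[-0.055,0.585,0.579],[0,-0.001,0]],
    [20,[-0.055,0.585,0.579],[0,-0.001,0]],
    [20,[-0.055,0.585,0.579],[0,-0.001,0]],
    [20,[-0.055,0.585,0.579],[0,-0.001,0]],
    [20,[-0.055,0.585,0.579],[0,-0.001,0]],
    [20,[-0.055,0.585,0.579],[0,-0.001,0]],
    [20,[-0.055,0.585,0.579],[0,-0.001,0]],
    [20,[-0.055,0.585,0.579],[0,-0.001,0]]
  ]
}}

```text
time: 10.35
eef_pos: [0.6059, -0.0488, 0.1506]
tcp_rot: [0.001, 0.708, -0.001, 0.707]
contact_force: [-0.7, -0.9, -1.2]
opening: 0.369
```

Run:
```python
from h import *
p,r,s=st(); print(p,np.degrees(yaw()),s['opening'],s['contact_force'],r.apply([1,0,0]))
print(rel([.6063,-.0473,.15],down(0)))
c=cam("top","t2"); crop(c,290,140,390,230,6,"t2c"); 
for n,q in [("post",(.6063,-.0473,.078)),("rimc",(.6063,-.0473,.06))]: print(n,(w2px(c,q)-[290,140])*6)
```

```text
[ 0.60585066 -0.04878281  0.15064223] -0.14255555257755204 0.36912687559655677 [-0.72500624 -0.87551885 -1.15268832] [-1.12831821e-03  3.04484060e-04 -9.99999317e-01]
([0.0021, 0.0049, 0.0015], [-0.0016, -0.0007, -0.0002])
post [283.06497638 279.03907715]
rimc [282.60657833 283.27911927]
```

Call:
{"name": "play_rows", "arguments": {
  "rows": [
    [20,[0.05,0.004,0.002],[0,0,0]],
    [20,[0.13,0.004,0.002],[0,0,0]],
    [20,[0.2,0.004,0.002],[0,0,0]],
    [20,[0.23,0.004,0.002],[0,0,0]],
    [20,[0.26,0.004,0.002],[0,0,0]],
    [20,[0.28,0.004,0.002],[0,0,0]],
    [20,[0.3,0.004,0.002],[0,0,0]],
    [20,[0.32,0.004,0.002],[0,0,0]],
    [20,[0.34,0.004,0.002],[0,0,0]]
  ]
}}

```text
time: 11.15
eef_pos: [0.6076, -0.046, 0.0504]
tcp_rot: [0.001, 0.707, 0.0, 0.707]
contact_force: [-4.0, 4.5, 2.3]
opening: 0.372
```

Run:
```python
from h import *
p,r,s=st(); print(p,s['opening'],s['contact_force'],s['wrist_torque'],r.apply([1,0,0]))
```

```text
[ 0.60757902 -0.0459826   0.0504006 ] 0.37195358505485043 [-3.96793564  4.46456005  2.33548722] [ 0.91872516  0.63096724 -0.02364683] [ 5.46447756e-04  1.89474160e-03 -9.99998056e-01]
```

Call:
{"name": "play_rows", "arguments": {
  "rows": [
    [20,[0.02,0.004,-0.004],[0,0,0]],
    [20,[0.05,0.004,-0.004],[0,0,0]],
    [20,[0.08,0.004,-0.004],[0,0,0]],
    [20,[0.11,0.004,-0.004],[0,0,0]],
    [20,[0.13,0.004,-0.004],[0,0,0]],
    [20,[0.14,0.004,-0.004],[0,0,0]],
    [20,[0.14,0.004,-0.004],[0,0,0]]
  ]
}}

```text
time: 11.73
eef_pos: [0.6064, -0.0458, 0.0085]
tcp_rot: [0.001, 0.707, -0.0, 0.707]
contact_force: [-5.5, 2.2, 6.4]
opening: 0.371
```

Call:
{"name": "play_rows", "arguments": {
  "rows": [
    [55,[0,0,0],[0,0,0]],
    [55,[0,0,0],[0,0,0]],
    [55,[0,0,0],[0,0,0]],
    [55,[0,0,0],[0,0,0]],
    [55,[-0.1,0,0],[0,0,0]],
    [55,[-0.2,0,0],[0,0,0]],
    [55,[-0.33,0,0],[0,0,0]],
    [55,[-0.46,0,0],[0,0,0]],
    [55,[-0.58,0,0],[0,0,0]],
    [55,[-0.58,0,0],[0,0,0]]
  ]
}}

```text
time: 12.57
eef_pos: [0.6118, -0.0472, 0.1926]
tcp_rot: [-0.001, 0.7, -0.002, 0.714]
contact_force: [1.0, -1.2, 1.2]
opening: 0.546
```

Run:
```python
from h import *
p,r,s=st(); print(p,s['opening'],s['contact_force'])
c=cam("wrist","w_b2"); print((w2px(c,(.606,-.0455,.078))-[220,90])*4,(w2px(c,(.606,-.0455,.044))-[220,90])*4); crop(c,220,90,420,240,4,"w_b2c")
t=cam("top"); uv=(279,179); 
g=t["color"]; print(rel([.636,.144,.2],down(0)))
```

```text
[ 0.6117592  -0.04724155  0.19255197] 0.5459580513327282 [ 1.01496043 -1.16441441  1.21184109]
[370.50052911 391.86948722] [370.97296766 357.28875026]
([-0.0511, 0.6346, 0.0927], [-0.001, 0.0046, 0.0011])
```

View pics/w_b2c.png

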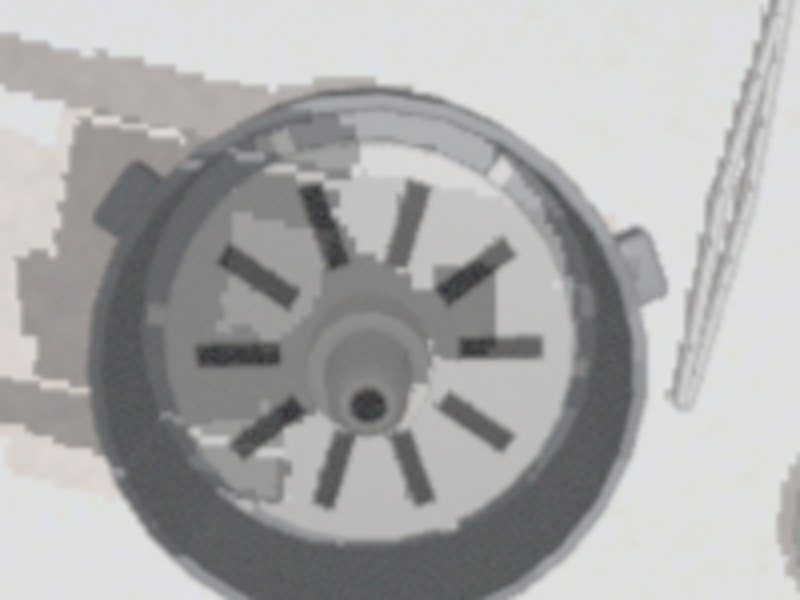

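Call:
{"name": "play_rows", "arguments": {
  "rows": [
    [65,[-0.04,0.635,0.088],[0,0,0]],
    [65,[-0.04,0.635,0.088],[0,0,0]],
    [65,[-0.04,0.635,0.088],[0,0,0]],
    [65,[-0.04,0.635,0.088],[0,0,0]],
    [65,[-0.04,0.635,0.088],[0,0,0]],
    [65,[-0.04,0.635,0.088],[0,0,0]],
    [65,[-0.04,0.635,0.088],[0,0,0]],
    [65,[-0.04,0.635,0.088],[0,0,0]],
    [65,[-0.04,0.635,0.088],[0,0,0]]
  ]
}}

```text
time: 13.42
eef_pos: [0.6326, 0.1433, 0.1926]
tcp_rot: [0.001, 0.707, -0.001, 0.707]
contact_force: [0.2, -0.1, 0.2]
opening: 0.652
```

```bash
cat >> h.py <<'E'
def circ(c,g0,z,rad,tol=.2,p2=18,win=60):
    u,v=w2px(c,[g0[0],g0[1],z]); V=np.array(c["view"]); d=(V[:3,:3]@np.array([g0[0],g0[1],z])+V[:3,3])[2]
    r=rad*c["fx"]/d; x0,y0=max(int(u-win),0),max(int(v-win),0)
    g=cv2.cvtColor(c["color"],cv2.COLOR_RGB2GRAY)[y0:int(v+win),x0:int(u+win)]
    g=cv2.resize(g,None,fx=4,fy=4,interpolation=cv2.INTER_CUBIC)
    k=cv2.HoughCircles(cv2.GaussianBlur(g,(0,0),3),cv2.HOUGH_GRADIENT,1,20,param1=60,param2=p2,minRadius=int(4*r*(1-tol)),maxRadius=int(4*r*(1+tol)))
    if k is None: return None
    return [(np.round(px2w(c,(x0+a/4-.4,y0+b/4-.4),z)[:2],4),round(e/4/r,2)) for a,b,e in k[0][:4]]
E
python3 - <<'E'
from h import *
p,r,s=st(); print(p)
c=cam("wrist","w_sp"); 
print(circ(c,(.637,.144),.023,.017),circ(c,(.637,.144),.023,.0115)); crop(c,220,100,420,250,4,"w_spc")
print((w2px(c,(.637,.144,.023))-[220,100])*4)
E
```

```text
[0.63256117 0.14327969 0.19255861]
None None
[420.06361285 304.98405303]
```

View pics/w_spc.png

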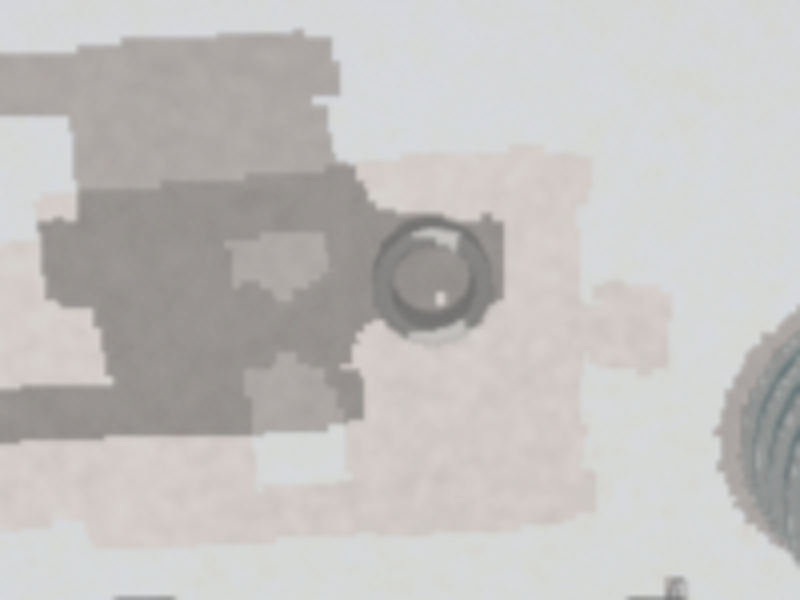

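Run:
```python
from h import *
p,r,s=st(); print(p)
c=cam("wrist"); q=px2w(c,(220+432/4-.4,100+283/4-.4),.023); print(q)
g=cv2.cvtColor(c["color"],cv2.COLOR_RGB2GRAY)
t=cam("top"); print(w2px(t,q))
print(rel([q[0],q[1],-.008],down(0)))
```

```text
[0.63278937 0.14314655 0.19299631]
[0.64016348 0.15041962 0.023     ]
[277.07878596 177.65582842]
([0.6723, 0.024, 0.023], [-0.0021, 0.0006, 0.0001])
```

Call:
{"name": "play_rows", "arguments": {
  "force": 50,
  "rows": [
    [65,[0.1,0.02,0.022],[0,0,0]],
    [65,[0.23,0.02,0.022],[0,0,0]],
    [65,[0.36,0.02,0.022],[0,0,0]],
    [65,[0.49,0.02,0.022],[0,0,0]],
    [65,[0.58,0.02,0.022],[0,0,0]],
    [65,[0.63,0.02,0.022],[0,0,0]],
    [65,[0.66,0.02,0.022],[0,0,0]],
    [65,[0.677,0.02,0.022],[0,0,0]],
    [65,[0.677,0.02,0.022],[0,0,0]],
    [65,[0.677,0.02,0.022],[0,0,0]]
  ]
}}

```text
time: 14.4
eef_pos: [0.6418, 0.1507, -0.007]
tcp_rot: [0.001, 0.705, -0.0, 0.709]
contact_force: [-0.7, -0.4, 0.7]
opening: 0.65
```

Call:
{"name": "play_rows", "arguments": {
  "rows": [
    [20,[0,0,0],[0,0,0]],
    [20,[0,0,0],[0,0,0]],
    [20,[0,0,0],[0,0,0]],
    [20,[0,0,0],[0,0,0]],
    [20,[0,0,0],[0,0,0]],
    [20,[0,0,0],[0,0,0]]
  ]
}}

```text
time: 14.9
eef_pos: [0.642, 0.1509, -0.0065]
tcp_rot: [0.001, 0.705, -0.0, 0.709]
contact_force: [0.0, 0.6, 5.5]
opening: 0.361
```

Call:
{"name": "play_rows", "arguments": {
  "rows": [
    [20,[-0.05,0,0],[0,0,0]],
    [20,[-0.15,0,0],[0,0,0]],
    [20,[-0.28,0,0],[0,0,0]],
    [20,[-0.4,0,0],[0,0,0]],
    [20,[-0.46,0,0],[0,0,0]],
    [20,[-0.46,0,0],[0,0,0]],
    [20,[-0.46,0,0],[0,0,0]],
    [20,[-0.46,0,0],[0,0,0]]
  ]
}}

```text
time: 15.57
eef_pos: [0.6386, 0.1506, 0.1277]
tcp_rot: [0.0, 0.707, -0.001, 0.707]
contact_force: [-0.2, -0.1, -1.0]
opening: 0.361
```

Call:
{"name": "play_rows", "arguments": {
  "rows": [
    [20,[0,-0.1,-0.02],[0,0,0]],
    [20,[0,-0.22,-0.06],[0,0,0]],
    [20,[0,-0.34,-0.12],[0,0,0]],
    [20,[0,-0.46,-0.12],[0,0,0]],
    [20,[0,-0.58,-0.12],[0,0,0]],
    [20,[0,-0.65,-0.12],[0,0,0]],
    [20,[0,-0.65,-0.12],[0,0,0]],
    [20,[0,-0.65,-0.12],[0,0,0]],
    [20,[0,-0.65,-0.12],[0,0,0]],
    [20,[0,-0.65,-0.12],[0,0,0]]
  ]
}}

```text
time: 16.4
eef_pos: [0.6029, -0.0429, 0.1277]
tcp_rot: [0.0, 0.707, 0.0, 0.707]
contact_force: [-0.6, 0.9, -0.2]
opening: 0.358
```

Run:
```python
from h import *
p,r,s=st(); print(p,s['opening'],s['contact_force'])
print(rel([.606,-.047,.0375],down(0)))
```

```text
[ 0.60285226 -0.04289271  0.1276581 ] 0.3576686726861644 [-0.63991592  0.94945131 -0.17376608]
([0.3005, -0.014, 0.0107], [-0.0001, -0.0005, -0.0006])
```

Call:
{"name": "play_rows", "arguments": {
  "rows": [
    [20,[0.05,-0.012,0.011],[0,0,0]],
    [20,[0.11,-0.012,0.011],[0,0,0]],
    [20,[0.15,-0.012,0.011],[0,0,0]],
    [20,[0.18,-0.012,0.011],[0,0,0]],
    [20,[0.2,-0.012,0.011],[0,0,0]],
    [20,[0.22,-0.012,0.011],[0,0,0]],
    [20,[0.24,-0.012,0.011],[0,0,0]],
    [20,[0.25,-0.012,0.011],[0,0,0]]
  ]
}}

```text
time: 17.07
eef_pos: [0.6069, -0.0477, 0.0534]
tcp_rot: [0.0, 0.707, -0.0, 0.708]
contact_force: [-0.9, 0.3, 0.4]
opening: 0.356
```

Call:
{"name": "play_rows", "arguments": {
  "rows": [
    [20,[0.02,0,0],[0,0,0]],
    [20,[0.035,0,0],[0,0,0]],
    [20,[0.045,0,0],[0,0,0]],
    [20,[0.053,0,0],[0,0,0]],
    [20,[0.053,0,0],[0,0,0]],
    [20,[0.053,0,0],[0,0,0]]
  ]
}}

```text
time: 17.57
eef_pos: [0.6071, -0.0479, 0.0381]
tcp_rot: [0.001, 0.706, -0.001, 0.708]
contact_force: [-0.4, 0.2, -0.9]
opening: 0.36
```

Close to seated; release, rise and look.

Call:
{"name": "play_rows", "arguments": {
  "rows": [
    [20,[0.006,0,0],[0,0,0]],
    [20,[0.006,0,0],[0,0,0]],
    [55,[0.006,0,0],[0,0,0]],
    [55,[0.006,0,0],[0,0,0]],
    [55,[0.006,0,0],[0,0,0]],
    [55,[-0.1,0,0],[0,0,0]],
    [55,[-0.23,0,0],[0,0,0]],
    [55,[-0.36,0,0],[0,0,0]],
    [55,[-0.48,0,0],[0,0,0]],
    [55,[-0.55,0,0],[0,0,0]]
  ]
}}

```text
time: 18.4
eef_pos: [0.6087, -0.0483, 0.2084]
tcp_rot: [-0.0, 0.704, -0.001, 0.71]
contact_force: [0.9, -0.5, 0.3]
opening: 0.551
```

Run:
```python
from h import *
p,r,s=st(); print(p,s['opening'],s['contact_force'])
c=cam("wrist","w_b3"); crop(c,240,100,400,220,4,"w_b3c"); print((w2px(c,(.607,-.0475,.067))-[240,100])*4,(w2px(c,(.607,-.0475,.078))-[240,100])*4)
im=cv2.imread("pics/top0.png"); t={"color":im[:,:,::-1]}; crop(t,200,150,330,265,4,"trayc")
a=cv2.imread("pics/w_b3c.png"); b=cv2.imread("pics/trayc.png")
H=max(a.shape[0],b.shape[0]); z=np.zeros((H,a.shape[1]+b.shape[1],3),np.uint8); z[:a.shape[0],:a.shape[1]]=a; z[:b.shape[0],a.shape[1]:]=b
z=cv2.resize(z,None,fx=.69,fy=.69,interpolation=cv2.INTER_AREA); cv2.imwrite("pics/combo.png",z); print(z.shape,a.shape)
```

```text
[ 0.60865776 -0.04832529  0.20837906] 0.5513832399179959 [ 0.93577637 -0.48082944  0.31659219]
[312.66082613 328.73892315] [312.80852198 339.6278529 ]
(331, 800, 3) (480, 640, 3)
```

View pics/combo.png

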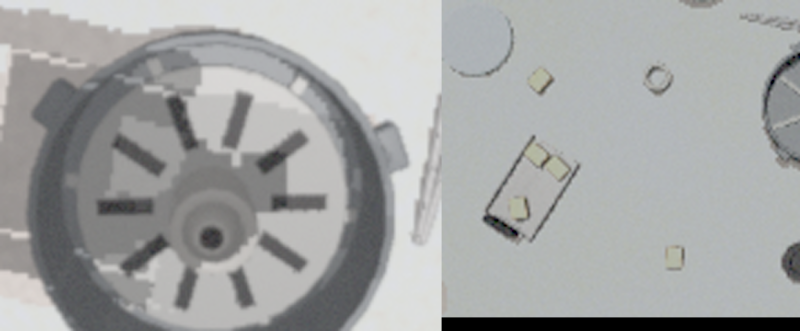

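Run:
```python
from h import *
t=cam("top","t3")
def w(x,y,z): return px2w(t,((x-441.6)/2.76+200-.4,y/2.76+150-.4),z)
g1,g2=w(486,218,.055),w(519,239,.055); L1,L2=w(533,137,.02),w(578,163,.02); 
print(g1,g2,np.linalg.norm(g1-g2)); print(L1,L2,np.linalg.norm(L1-L2))
G=(g1+g2)/2; L=(L1+L2)/2; d=(G-L)[:2]; print("G",G,"L",L,np.linalg.norm(d),np.degrees(np.arctan2(d[1],d[0])), np.degrees(np.arctan2(*(g1-g2)[[1,0]])))
# dark grip mask
g=t["color"].astype(int); m=(g.max(2)<60)[195:260,195:270]
n,l,s_,ce=cv2.connectedComponentsWithStats(m.astype(np.uint8))
for i in range(1,n):
    if s_[i,4]>8: print(s_[i],ce[i]+[195,195],px2w(t,ce[i]+[195,195],.055), cv2.minAreaRect(np.argwhere(l==i)[:,::-1].astype(np.float32)))
mid=(g[:,:,0]-g[:,:,2]>10)
n,l,s_,ce=cv2.connectedComponentsWithStats(mid.astype(np.uint8)[150:270,200:460])
for i in range(1,n):
    if s_[i,4]>8: print("blk",s_[i,4],ce[i]+[200,150],px2w(t,ce[i]+[200,150],.02)[:2])
```

```text
[0.46830953 0.34013354 0.055     ] [0.44453243 0.30087167 0.055     ] 0.045900375264744435
[0.5670388  0.29528932 0.02      ] [0.53665659 0.24057121 0.02      ] 0.06258714558380551
G [0.45642098 0.32050261 0.055     ] L [0.5518477  0.26793026 0.02      ] 0.10895003132509681 151.14881748414444 58.8007848078097
[20 10 15 32 77] [221.38961039 226.74025974] [0.47447672 0.32200562 0.055     ] ((26.75885009765625, 25.11725425720215), (12.439053535461426, 31.130891799926758), 3.814074993133545)
[38 23 12 18 19] [238.57894737 226.42105263] [0.47627221 0.26678527 0.055     ] ((43.499996185302734, 31.5), (0.8320503830909729, 20.246559143066406), 33.6900634765625)
blk 5057 [326.34941665 213.49040933] [ 0.52420488 -0.01361436]
blk 51 [235.23529412 178.21568627] [0.63698826 0.28923428]
blk 105 [237.62857143 207.73333333] [0.53919907 0.27817926]
blk 58 [439.53448276 219.48275862] [ 0.50965109 -0.38272119]
blk 51 [227.15686275 224.98039216] [0.4820648  0.31076162]
blk 49 [283.71428571 242.79591837] [0.42661349 0.12396969]
blk 21 [200.42857143 257.71428571] [0.3742878  0.39442999]
```

Run:
```python
from h import *
print(st()[0],rel([.55,.15,.2],down(np.radians(-30))))
```

```text
[ 0.60992173 -0.0486307   0.20953074] ([0.0273, 0.6619, -0.2011], [0.3324, 0.0084, -0.0004])
```

Call:
{"name": "play_rows", "arguments": {
  "rows": [
    [50,[0.0,0.66,-0.2],[0.333,0.004,0]],
    [50,[0.0,0.66,-0.2],[0.333,0.004,0]],
    [50,[0.0,0.66,-0.2],[0.333,0.004,0]],
    [50,[0.0,0.66,-0.2],[0.333,0.004,0]],
    [50,[0.0,0.9,-0.35],[0.333,0.004,0]],
    [50,[0,0.95,-0.38],[0.333,0.004,0]],
    [50,[0,0.95,-0.38],[0.333,0.004,0]],
    [50,[0,0.95,-0.38],[0.333,0.004,0]],
    [50,[0,0.95,-0.38],[0.333,0.004,0]]
  ]
}}

```text
time: 19.25
eef_pos: [0.49, 0.2407, 0.201]
tcp_rot: [0.182, 0.686, -0.182, 0.681]
contact_force: [-0.5, 0.2, 0.5]
opening: 0.501
```

Run:
```python
from h import *
print(st()[0],np.degrees(yaw()),rel([.4565,.3205,.18],down(np.radians(-30))))
```

```text
[0.48998956 0.24069244 0.20104691] -29.757660193880543 ([0.0716, 0.1757, -0.2284], [0.0027, -0.005, 0.0013])
```

Call:
{"name": "play_rows", "arguments": {
  "rows": [
    [50,[0.07,0.17,-0.225],[0.002,-0.003,0]],
    [50,[0.07,0.17,-0.225],[0.002,-0.003,0]],
    [50,[0.07,0.17,-0.225],[0.002,-0.003,0]],
    [50,[0.07,0.17,-0.225],[0.002,-0.003,0]],
    [50,[0.07,0.17,-0.225],[0.002,-0.003,0]],
    [50,[0.07,0.17,-0.225],[0.002,-0.003,0]]
  ]
}}

```text
time: 19.75
eef_pos: [0.461, 0.3141, 0.182]
tcp_rot: [0.184, 0.682, -0.185, 0.683]
contact_force: [0.5, -1.0, 0.4]
opening: 0.502
```

Run:
```python
from h import *
p,r,s=st(); print(p,np.degrees(yaw()))
c=cam("wrist","w_tray"); crop(c,200,60,440,240,3.3,"w_trayc"); print((w2px(c,(.4565,.3205,.062))-[200,60])*3.3)
```

```text
[0.46104333 0.31408883 0.18196589] -30.318370557607736
[373.74117155 411.15284111]
```

View pics/w_trayc.png

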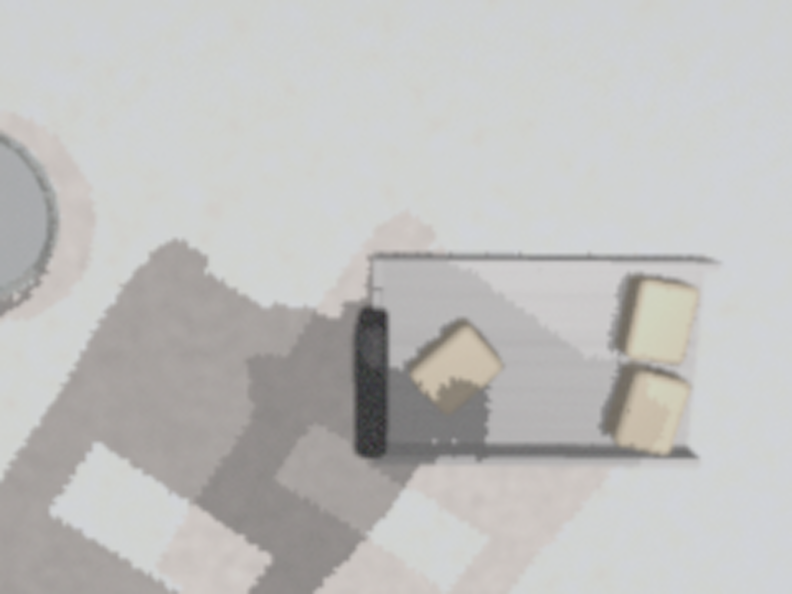

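Run:
```python
from h import *
c=cam("wrist"); q=px2w(c,(200+372/3.3-.4,60+388/3.3-.4),.062); print(q,st()[0])
print(rel([q[0],q[1],.010],down(np.radians(-30))))
```

```text
[0.45960563 0.32707575 0.062     ] [0.46126512 0.31407455 0.1824076 ]
([0.5747, 0.0349, -0.0271], [-0.004, 0.0005, 0.0003])
```

Call:
{"name": "play_rows", "arguments": {
  "force": 100,
  "rows": [
    [50,[0.08,0.026,-0.027],[-0.004,0,0]],
    [50,[0.2,0.026,-0.027],[-0.004,0,0]],
    [50,[0.32,0.026,-0.027],[-0.004,0,0]],
    [50,[0.42,0.026,-0.027],[-0.004,0,0]],
    [50,[0.5,0.026,-0.027],[-0.004,0,0]],
    [50,[0.55,0.026,-0.027],[-0.004,0,0]],
    [50,[0.573,0.026,-0.027],[-0.004,0,0]],
    [50,[0.573,0.026,-0.027],[-0.004,0,0]],
    [50,[0.573,0.026,-0.027],[-0.004,0,0]]
  ]
}}

```text
time: 20.6
eef_pos: [0.4581, 0.3257, 0.011]
tcp_rot: [0.183, 0.683, -0.183, 0.683]
contact_force: [0.2, 0.6, 0.9]
opening: 0.499
```

Call:
{"name": "play_rows", "arguments": {
  "rows": [
    [40,[0,0,0],[0,0,0]],
    [25,[0,0,0],[0,0,0]],
    [12,[0,0,0],[0,0,0]],
    [0,[0,0,0],[0,0,0]],
    [0,[0,0,0],[0,0,0]],
    [0,[0,0,0],[0,0,0]],
    [0,[0,0,0],[0,0,0]]
  ]
}}

```text
time: 21.18
eef_pos: [0.4582, 0.3265, 0.0119]
tcp_rot: [0.182, 0.683, -0.182, 0.684]
contact_force: [-0.8, -0.9, 5.6]
opening: 0.095
```

Call:
{"name": "play_rows", "arguments": {
  "rows": [
    [0,[-0.01,0,0],[0,0,0]],
    [0,[-0.04,0,0],[0,0,0]],
    [0,[-0.09,0,0],[0,0,0]],
    [0,[-0.17,0,0],[0,0,0]],
    [0,[-0.25,0,0],[0,0,0]],
    [0,[-0.32,0,0],[0,0,0]],
    [0,[-0.37,0,0],[0,0,0]],
    [0,[-0.4,0,0],[0,0,0]],
    [0,[-0.4,0,0],[0,0,0]]
  ]
}}

```text
time: 21.93
eef_pos: [0.4581, 0.3267, 0.1327]
tcp_rot: [0.183, 0.682, -0.182, 0.684]
contact_force: [0.3, 0.5, -1.8]
opening: 0.097
```

```bash
cat >> h.py <<'E'
def pour(tau,lip,psi,zoff=.0119):
    x=np.array([np.cos(psi),np.sin(psi),0]); ax=np.cross([0,0,1],-x)
    T=R.from_rotvec(ax*tau); return np.array(lip)+T.apply(.110*x+np.array([0,0,zoff-.003-.0])), T*down(psi-np.pi)
E
python3 - <<'E'
from h import *
p,r,s=st(); print(p,np.degrees(yaw()),s['opening'],s['contact_force'],r.apply([1,0,0]))
psi=np.radians(175); lip=np.array([.606,-.047,.085])+.034*np.array([np.cos(psi),np.sin(psi),0])
t0=pour(0,lip+[0,0,.05],psi); print(t0[0],rel(*t0))
q0=pour(0,lip,psi)
for a in range(0,64,7): print(a,rel(*pour(np.radians(a),lip,psi),*q0))
c=cam("top","t4"); print(rel([.458,.14,t0[0][2]],down(np.radians(-18))))
E
```

```text
[0.45812193 0.32671776 0.13267167] -29.869328249765346 0.09719741242898057 [ 0.26528385  0.4714204  -1.83727655] [ 0.00334636  0.00113501 -0.99999376]
[ 0.46254796 -0.03444957  0.1439    ] ([-0.0387, -1.0365, 0.6124], [-0.2763, 0.0018, -0.0013])
0 ([0.0, 0.0, 0.0], [0.0, 0.0, 0.0])
7 ([-0.0445, 0.0, 0.0063], [0.0, 0.0778, 0.0])
14 ([-0.0878, 0.0, 0.0181], [0.0, 0.1556, 0.0])
21 ([-0.1294, 0.0, 0.035], [0.0, 0.2333, 0.0])
28 ([-0.1687, -0.0, 0.0568], [-0.0, 0.3111, 0.0])
35 ([-0.2049, 0.0, 0.0833], [0.0, 0.3889, 0.0])
42 ([-0.2377, 0.0, 0.114], [-0.0, 0.4667, 0.0])
49 ([-0.2665, -0.0, 0.1485], [-0.0, 0.5444, 0.0])
56 ([-0.2909, -0.0, 0.1862], [-0.0, 0.6222, 0.0])
63 ([-0.3105, -0.0, 0.2266], [0.0, 0.7, 0.0])
([-0.0433, -0.5372, 0.3114], [-0.1319, 0.0005, -0.0002])
```

Call:
{"name": "play_rows", "arguments": {
  "rows": [
    [0,[-0.005,-0.027,0.016],[-0.007,0,0]],
    [0,[-0.01,-0.08,0.047],[-0.02,0,0]],
    [0,[-0.015,-0.16,0.093],[-0.04,0,0]],
    [0,[-0.02,-0.26,0.15],[-0.065,0,0]],
    [0,[-0.03,-0.36,0.21],[-0.09,0,0]],
    [0,[-0.035,-0.44,0.255],[-0.11,0,0]],
    [0,[-0.04,-0.5,0.29],[-0.125,0,0]],
    [0,[-0.043,-0.53,0.307],[-0.132,0,0]],
    [0,[-0.043,-0.537,0.311],[-0.132,0,0]]
  ]
}}

```text
time: 22.73
eef_pos: [0.4566, 0.1381, 0.1415]
tcp_rot: [0.111, 0.699, -0.112, 0.697]
contact_force: [0.4, -0.1, -1.5]
opening: 0.095
```

Run:
```python
from h import *
p,r,s=st(); print(p,np.degrees(yaw()),s['opening'])
psi=np.radians(175); lip=np.array([.606,-.047,.085])+.034*np.array([np.cos(psi),np.sin(psi),0])
print(rel(*pour(0,lip+[0,0,.05],psi)))
```

```text
[0.45660607 0.13810977 0.14154596] -18.13677569814132 0.09493701660075483
([-0.0071, -0.5405, 0.1978], [-0.146, -0.0021, 0.0014])
```

Call:
{"name": "play_rows", "arguments": {
  "rows": [
    [0,[0,-0.027,0.01],[-0.007,0,0]],
    [0,[0,-0.08,0.03],[-0.02,0,0]],
    [0,[0,-0.16,0.06],[-0.044,0,0]],
    [0,[0,-0.26,0.095],[-0.07,0,0]],
    [0,[0,-0.36,0.132],[-0.098,0,0]],
    [0,[0,-0.44,0.16],[-0.12,0,0]],
    [0,[0,-0.5,0.183],[-0.136,0,0]],
    [0,[0,-0.53,0.194],[-0.145,0,0]],
    [0,[0,-0.54,0.198],[-0.146,0,0]],
    [0,[0,-0.54,0.198],[-0.146,0,0]]
  ]
}}

```text
time: 23.57
eef_pos: [0.4637, -0.0324, 0.1423]
tcp_rot: [0.03, 0.707, -0.03, 0.706]
contact_force: [0.8, 0.5, -1.5]
opening: 0.098
```

Run:
```python
from h import *
p,r,s=st(); print(p,np.degrees(yaw()),s['opening'],s['qpos'],r.apply([1,0,0]))
psi=np.radians(175); lip=np.array([.606,-.047,.085])+.034*np.array([np.cos(psi),np.sin(psi),0])
print(rel(*pour(0,lip,psi)))
c=cam("top","t5")
g=c["color"].astype(int); m=(g[:,:,0]-g[:,:,2]>10).astype(np.uint8)[150:270,200:460]
n,l,s_,ce=cv2.connectedComponentsWithStats(m)
for i in range(1,n):
    if s_[i,4]>8: print("blk",s_[i,4],ce[i]+[200,150],px2w(c,ce[i]+[200,150],.02)[:2],px2w(c,ce[i]+[200,150],.15)[:2])
```

```text
[ 0.46368316 -0.03242086  0.14226407] -4.934248061813429 0.09754879998102636 [-2.88265632e-01 -1.19494369e-01  2.13774722e+00 -6.63742767e-04
  1.12572098e+00 -2.01860419e-01] [-2.45315452e-03  1.02558950e-04 -9.99996986e-01]
([0.1612, -0.007, -0.0028], [0.0007, -0.0016, 0.0001])
blk 54 [235.27777778 178.31481481] [0.6366593  0.28908274] [0.6183285  0.26437074]
blk 55 [330.21818182 199.8       ] [ 0.56941424 -0.02568517] [ 0.55632786 -0.02584854]
blk 55 [340.14545455 201.52727273] [ 0.56414967 -0.05831902] [ 0.55147388 -0.05593729]
blk 2154 [327.05617456 239.03017642] [ 0.44087496 -0.01707713] [ 0.43781332 -0.01791184]
blk 58 [439.51724138 219.44827586] [ 0.50976284 -0.38266619] [ 0.50132865 -0.35498874]
blk 50 [283.8  242.94] [0.42614986 0.12367953] [0.42423662 0.11186726]
blk 21 [200.42857143 257.71428571] [0.3742878  0.39442999] [0.37641926 0.36150199]
```

Call:
{"name": "play_rows", "arguments": {
  "rows": [
    [0,[0.03,-0.007,-0.003],[0,0,0]],
    [0,[0.08,-0.007,-0.003],[0,0,0]],
    [0,[0.13,-0.007,-0.003],[0,0,0]],
    [0,[0.155,-0.007,-0.003],[0,0,0]],
    [0,[0.161,-0.007,-0.003],[0,0,0]],
    [0,[0.161,-0.007,-0.003],[0,0,0]]
  ]
}}

```text
time: 24.12
eef_pos: [0.4625, -0.0338, 0.0941]
tcp_rot: [0.03, 0.707, -0.03, 0.706]
contact_force: [0.1, -0.2, -1.8]
opening: 0.092
```

Call:
{"name": "play_rows", "arguments": {
  "rows": [
    [0,[-0.022,0,0.003],[0,0.039,0]],
    [0,[-0.0445,0,0.006],[0,0.078,0]],
    [0,[-0.088,0,0.018],[0,0.156,0]],
    [0,[-0.129,0,0.035],[0,0.233,0]],
    [0,[-0.15,0,0.046],[0,0.272,0]],
    [0,[-0.169,0,0.057],[0,0.311,0]],
    [0,[-0.187,0,0.07],[0,0.35,0]],
    [0,[-0.205,0,0.083],[0,0.389,0]],
    [0,[-0.205,0,0.083],[0,0.389,0]],
    [0,[-0.205,0,0.083],[0,0.389,0]]
  ]
}}

```text
time: 24.95
eef_pos: [0.4891, -0.0367, 0.1567]
tcp_rot: [0.037, 0.886, -0.02, 0.462]
contact_force: [-1.6, -0.1, -2.1]
opening: 0.095
```

Run:
```python
from h import *
p,r,s=st(); print(p,s['opening'],s['qpos'],r.apply([1,0,0]),s['contact_force'])
q0=pour(np.radians(35),[0,0,0],np.radians(175))
for a in (42,49,56): print(a,rel(*pour(np.radians(a),[0,0,0],np.radians(175)),*q0))
for n in ("wrist","scene","top"): cam(n,"p1_"+n)
c=cam("scene"); crop(c,220,130,420,270,3,"p1c")
```

```text
[ 0.4891167  -0.03665382  0.15667949] 0.09481811253922026 [-0.23367013  0.31873194  1.72966503 -0.08658181  1.69580409 -0.13311915] [-0.56959445  0.04737797 -0.82055925] [-1.57243236 -0.11829829 -2.05348966]
42 ([-0.0445, -0.0, 0.0063], [-0.0, 0.0778, 0.0])
49 ([-0.0878, -0.0, 0.0181], [0.0, 0.1556, -0.0])
56 ([-0.1294, -0.0, 0.035], [-0.0, 0.2333, 0.0])
```

Call:
{"name": "play_rows", "arguments": {
  "rows": [
    [0,[-0.0445,0,0.006],[0,0.078,0]],
    [0,[-0.088,0,0.018],[0,0.156,0]],
    [0,[-0.129,0,0.035],[0,0.233,0]],
    [0,[-0.129,0,0.035],[0,0.233,0]],
    [0,[-0.129,0,0.035],[0,0.233,0]],
    [0,[-0.129,0,0.035],[0,0.233,0]],
    [0,[-0.129,0,0.035],[0,0.233,0]]
  ]
}}

```text
time: 25.73
eef_pos: [0.5183, -0.0391, 0.1838]
tcp_rot: [0.04, 0.955, -0.013, 0.294]
contact_force: [0.1, 0.9, -0.5]
opening: 0.099
```

Run:
```python
from h import *
p,r,s=st(); print(p,s['opening'],s['qpos'],r.apply([1,0,0]),s['contact_force'])
a=cam("wrist","p2_wrist"); c=cam("scene","p2_scene"); t=cam("top","p2_top")
crop(c,250,150,370,270,3.3,"p2c"); crop(a,180,30,420,220,1.6,"p2a"); 
A,B=cv2.imread("pics/p2c.png"),cv2.imread("pics/p2a.png"); Z=np.zeros((max(len(A),len(B)),A.shape[1]+B.shape[1],3),np.uint8); Z[:len(A),:A.shape[1]]=A; Z[:len(B),A.shape[1]:]=B; cv2.imwrite("pics/p2.png",Z); print(Z.shape)
g=t["color"].astype(int); m=(g[:,:,0]-g[:,:,2]>10).astype(np.uint8)[150:270,200:460]
n,l,s_,ce=cv2.connectedComponentsWithStats(m)
for i in range(1,n):
    if s_[i,4]>8: print("blk",s_[i,4],ce[i]+[200,150],px2w(t,ce[i]+[200,150],.03)[:2])
```

```text
[ 0.51832645 -0.03913198  0.18375996] 0.09869573572619131 [-0.21390324  0.56400777  1.47803869 -0.12214961  2.06637873 -0.13031542] [-0.82417785  0.06934642 -0.56206935] [ 0.05884725  0.902726   -0.50079278]
(396, 780, 3)
blk 5519 [319.77695235 214.27052002] [0.52063431 0.00765189]
blk 63 [357.15873016 163.04761905] [ 0.69089527 -0.11257651]
blk 54 [235.35185185 178.51851852] [0.63457678 0.28691589]
blk 48 [352.58333333 191.3125    ] [ 0.59723186 -0.09836791]
blk 16 [347.875 201.25 ] [ 0.56441648 -0.08331285]
blk 59 [439.47457627 219.47457627] [ 0.50902685 -0.38039866]
blk 21 [200.42857143 257.71428571] [0.37445176 0.39189706]
```

View pics/p2.png

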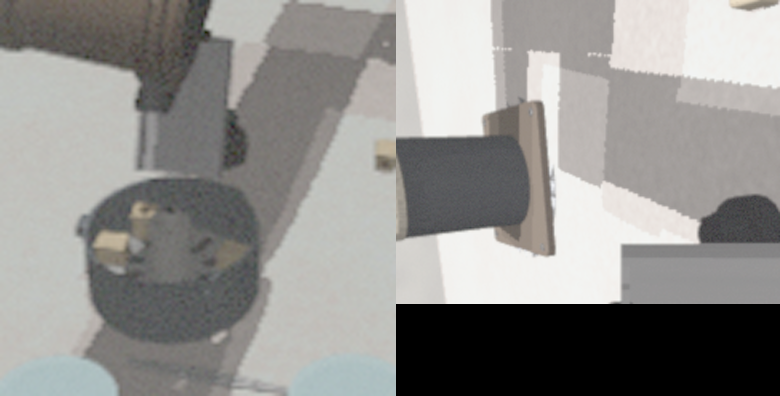

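Run:
```python
from h import *
q0=pour(np.radians(56),[0,0,0],np.radians(175))
for a in range(49,-1,-7): print(a,rel(*pour(np.radians(a),[0,0,.0],np.radians(175)),*q0))
c=cam("scene"); print(w2px(c,(.69,-.112,.02)))
```

```text
49 ([0.0449, 0.0, -0.0009], [0.0, -0.0778, -0.0])
42 ([0.0896, 0.0, 0.0037], [0.0, -0.1556, -0.0])
35 ([0.1334, 0.0, 0.0137], [0.0, -0.2333, -0.0])
28 ([0.1756, -0.0, 0.029], [0.0, -0.3111, -0.0])
21 ([0.2157, 0.0, 0.0493], [0.0, -0.3889, -0.0])
14 ([0.253, -0.0, 0.0743], [0.0, -0.4667, -0.0])
7 ([0.2869, -0.0, 0.1037], [0.0, -0.5444, -0.0])
0 ([0.3171, -0.0, 0.137], [0.0, -0.6222, -0.0])
[272.90504101 250.49669725]
```

Call:
{"name": "play_rows", "arguments": {
  "rows": [
    [0,[0.045,0,-0.001],[0,-0.078,0]],
    [0,[0.09,0,0.004],[0,-0.156,0]],
    [0,[0.133,0,0.014],[0,-0.233,0]],
    [0,[0.176,0,0.029],[0,-0.311,0]],
    [0,[0.216,0,0.049],[0,-0.389,0]],
    [0,[0.253,0,0.074],[0,-0.467,0]],
    [0,[0.287,0,0.104],[0,-0.544,0]],
    [0,[0.317,0,0.137],[0,-0.622,0]],
    [0,[0.317,0,0.137],[0,-0.622,0]],
    [0,[0.317,0,0.137],[0,-0.622,0]]
  ]
}}

```text
time: 26.77
eef_pos: [0.4599, -0.0338, 0.0942]
tcp_rot: [0.03, 0.708, -0.03, 0.705]
contact_force: [0.9, -0.5, -1.2]
opening: 0.094
```

Call:
{"name": "play_rows", "arguments": {
  "rows": [
    [0,[-0.08,0,0],[0,0,0]],
    [0,[-0.16,0,0],[0,0,0]],
    [0,[-0.16,0,0],[0,0,0]],
    [0,[-0.16,0,0],[0,0,0]],
    [0,[-0.16,0,0],[0,0,0]]
  ]
}}

```text
time: 27.18
eef_pos: [0.4639, -0.0348, 0.1436]
tcp_rot: [0.03, 0.707, -0.03, 0.706]
contact_force: [0.3, 0.4, -2.7]
opening: 0.1
```

Run:
```python
from h import *
p,r,s=st(); print(p,np.degrees(yaw()),s['opening'],r.apply([1,0,0]))
print(rel([.45,.15,.14],down(np.radians(-18))))
print(rel([.4582,.3265,.13],down(np.radians(-30)),np.array([.45,.15,.14]),down(np.radians(-18))))
```

```text
[ 0.46393215 -0.03478918  0.14356694] -4.853602819437213 0.10009390790807081 [-2.59108821e-04 -9.88871897e-04 -9.99999477e-01]
([0.0113, 0.6098, -0.0984], [0.1461, -0.0, 0.0007])
([0.0333, 0.568, -0.1558], [0.1333, 0.0, 0.0])
```

Call:
{"name": "play_rows", "arguments": {
  "rows": [
    [0,[0,0.15,-0.025],[0.036,0,0]],
    [0,[0,0.3,-0.05],[0.072,0,0]],
    [0,[0,0.45,-0.073],[0.108,0,0]],
    [0,[0,0.61,-0.098],[0.146,0,0]],
    [0,[0,0.61,-0.098],[0.146,0,0]],
    [0,[0,0.61,-0.098],[0.146,0,0]],
    [0,[0,0.61,-0.098],[0.146,0,0]],
    [0,[0,0.61,-0.098],[0.146,0,0]]
  ]
}}

```text
time: 27.85
eef_pos: [0.4488, 0.1499, 0.1418]
tcp_rot: [0.11, 0.699, -0.111, 0.698]
contact_force: [-0.3, 0.0, -1.5]
opening: 0.098
```

Call:
{"name": "play_rows", "arguments": {
  "rows": [
    [0,[0,0.15,-0.04],[0.036,0,0]],
    [0,[0,0.3,-0.08],[0.07,0,0]],
    [0,[0,0.45,-0.12],[0.1,0,0]],
    [0,[0,0.568,-0.156],[0.133,0,0]],
    [0,[0,0.568,-0.156],[0.133,0,0]],
    [0,[0.05,0.568,-0.156],[0.133,0,0]],
    [0,[0.15,0.568,-0.156],[0.133,0,0]],
    [0,[0.25,0.568,-0.156],[0.133,0,0]],
    [0,[0.33,0.568,-0.156],[0.133,0,0]],
    [0,[0.33,0.568,-0.156],[0.133,0,0]]
  ]
}}

```text
time: 28.68
eef_pos: [0.4534, 0.323, 0.0373]
tcp_rot: [0.18, 0.686, -0.187, 0.679]
contact_force: [-2.1, -0.8, -1.2]
opening: 0.099
```

Run:
```python
from h import *
p,r,s=st(); print(p,np.degrees(yaw()),s['opening'],r.apply([1,0,0]),s['contact_force'])
print(rel([p[0],p[1],.0119],down(np.radians(-30))))
```

```text
[0.45338476 0.32304543 0.03731101] -30.083006059331698 0.09937209514855522 [-0.01198809 -0.0065752  -0.99990652] [-2.12745002 -0.80595759 -1.21728427]
([0.0847, 0.001, 0.0006], [-0.0009, -0.0045, 0.0074])
```

Call:
{"name": "play_rows", "arguments": {
  "rows": [
    [0,[0.03,0,0],[0,0,0]],
    [0,[0.06,0,0],[0,0,0]],
    [0,[0.076,0,0],[0,0,0]],
    [0,[0.076,0,0],[0,0,0]],
    [0,[0.076,0,0],[0,0,0]],
    [0,[0.076,0,0],[0,0,0]]
  ]
}}

```text
time: 29.18
eef_pos: [0.458, 0.3271, 0.022]
tcp_rot: [0.183, 0.683, -0.183, 0.684]
contact_force: [0.4, -0.9, -0.8]
opening: 0.101
```

Call:
{"name": "play_rows", "arguments": {
  "rows": [
    [0,[0.015,0,0],[0,0,0]],
    [0,[0.025,0,0],[0,0,0]],
    [0,[0.033,0,0],[0,0,0]],
    [0,[0.033,0,0],[0,0,0]],
    [0,[0.033,0,0],[0,0,0]],
    [0,[0.033,0,0],[0,0,0]]
  ]
}}

```text
time: 29.68
eef_pos: [0.4579, 0.3271, 0.012]
tcp_rot: [0.183, 0.683, -0.183, 0.683]
contact_force: [-1.7, -0.9, 5.3]
opening: 0.099
```

Call:
{"name": "play_rows", "arguments": {
  "rows": [
    [20,[0,0,0],[0,0,0]],
    [35,[0,0,0],[0,0,0]],
    [50,[0,0,0],[0,0,0]],
    [50,[0,0,0],[0,0,0]],
    [50,[-0.05,0,0],[0,0,0]],
    [50,[-0.15,0,0],[0,0,0]],
    [50,[-0.28,0,0],[0,0,0]],
    [50,[-0.41,0,0],[0,0,0]],
    [50,[-0.5,0,0],[0,0,0]],
    [50,[-0.5,0,0],[0,0,0]]
  ]
}}

```text
time: 30.52
eef_pos: [0.4614, 0.3289, 0.1691]
tcp_rot: [0.186, 0.679, -0.18, 0.687]
contact_force: [2.4, -0.2, 1.0]
opening: 0.497
```

```bash
cat >> h.py <<'E'
def blocks(t,z=.02):
    g=t["color"].astype(int); m=((g[:,:,0]-g[:,:,2]>10)&(g[:,:,1]>60)).astype(np.uint8); m[:150]=0; m[270:]=0; m[:,:205]=0; m[:,460:]=0
    n,l,s_,ce=cv2.connectedComponentsWithStats(m)
    for i in range(1,n):
        if 8<s_[i,4]<300:
            pts=np.argwhere(l==i)[:,::-1].astype(np.float32); rc=cv2.minAreaRect(pts)
            print("blk",s_[i,4],np.round(ce[i],1),np.round(px2w(t,ce[i],z)[:2],4),np.round(rc[1],1),round(rc[2],0))
E
python3 - <<'E'
from h import *
p,r,s=st(); print(p,s['time'],s['opening'])
t=cam("top","t6"); blocks(t)
E
```

```text
[0.46142017 0.32887446 0.16906111] 30.5167 0.49739198167959664
blk 49 [235.2 178.1] [0.6374 0.2894] [6.4 7.8] 45.0
blk 46 [321.9 189.2] [0.604  0.0022] [7.6 5.9] 22.0
blk 43 [352.9 191.3] [ 0.5985 -0.0999] [6. 7.] 90.0
blk 40 [345.8 201.2] [ 0.5656 -0.0768] [6. 6.] 90.0
blk 50 [439.9 219.2] [ 0.5105 -0.3839] [8.  5.8] 56.0
blk 48 [283.6 243. ] [0.4261 0.1242] [8. 6.] 90.0
blk 103 [230.3 260.3] [0.3673 0.2964] [10.6 10.8] 67.0
```

Run:
```python
from h import *
print(rel([.637,.289,.18],down(np.radians(-30))))
```

```text
([-0.0439, 0.1824, 0.5769], [0.0004, 0.0033, -0.0041])
```

Call:
{"name": "play_rows", "arguments": {
  "rows": [
    [60,[-0.04,0.18,0.575],[0,0.002,-0.003]],
    [60,[-0.04,0.18,0.575],[0,0.002,-0.003]],
    [60,[-0.04,0.18,0.575],[0,0.002,-0.003]],
    [60,[-0.04,0.18,0.575],[0,0.002,-0.003]],
    [60,[-0.04,0.18,0.575],[0,0.002,-0.003]],
    [60,[-0.04,0.18,0.575],[0,0.002,-0.003]],
    [60,[-0.04,0.18,0.575],[0,0.002,-0.003]],
    [60,[-0.04,0.18,0.575],[0,0.002,-0.003]]
  ]
}}

```text
time: 31.23
eef_pos: [0.632, 0.2876, 0.171]
tcp_rot: [0.18, 0.686, -0.185, 0.68]
contact_force: [-0.1, -0.3, 0.4]
opening: 0.601
```

```bash
cat >> h.py <<'E'
def wblock(c,g0,z=.018):
    """block near g0 in wrist view: centre, heading (deg) of long side, sides"""
    g=c["color"].astype(int); m=((g[:,:,0]-g[:,:,2]>14)&(g.max(2)>40)).astype(np.uint8)
    m=cv2.morphologyEx(m,cv2.MORPH_CLOSE,np.ones((3,3),np.uint8)); m=cv2.morphologyEx(m,cv2.MORPH_OPEN,np.ones((3,3),np.uint8))
    n,l,s_,ce=cv2.connectedComponentsWithStats(m); out=[]
    for i in range(1,n):
        if s_[i,4]<150: continue
        w=px2w(c,ce[i],z)
        if np.linalg.norm(w[:2]-g0[:2])>.06: continue
        pw=np.array([px2w(c,q,z)[:2]*1000 for q in np.argwhere(l==i)[:,::-1]],np.float32)
        rc=cv2.minAreaRect(pw); b=cv2.boxPoints(rc); e=[b[1]-b[0],b[2]-b[1]]; e=max(e,key=np.linalg.norm)
        out.append((s_[i,4],np.round(np.array(rc[0])/1000,4),np.round(rc[1],1),round(float(np.degrees(np.arctan2(e[1],e[0]))),1)))
    return out
E
python3 - <<'E'
from h import *
p,r,s=st(); print(p,np.degrees(yaw())); c=cam("wrist","w_A"); print(wblock(c,(.637,.289)))
E
```

```text
[0.63204498 0.2875736  0.17095645] -29.943103116702268
[(np.int32(7589), array([0.5869, 0.2579]), array([223.9, 110.1]), 15.4)]
```

```bash
sed -i 's/m=((g\[:,:,0\]-g\[:,:,2\]>14)&(g.max(2)>40))/m=((g[:,:,0]-g[:,:,2]>TH)\&(g[:,:,1]-g[:,:,2]>TH*.6)\&(g.max(2)>40))/; s/def wblock(c,g0,z=.018)/def wblock(c,g0,z=.018,TH=16)/' h.py
python3 - <<'E'
from h import *
p,r,s=st(); c=cam("wrist")
for th in (12,16,22,30): print(th,wblock(c,(.637,.289),TH=th))
u,v=np.round(w2px(c,(.637,.289,.02))).astype(int); print(u,v,c["color"][v,u],c["color"][v-40,u-40],c["color"][v+30,u])
E
```

```text
12 [(np.int32(479), array([0.6361, 0.2909]), array([21.6, 26. ]), -40.3)]
16 [(np.int32(446), array([0.636 , 0.2908]), array([20.3, 25.3]), -40.1)]
22 [(np.int32(173), array([0.6391, 0.294 ]), array([ 9.8, 24.2]), -44.0)]
30 []
325 176 [78 70 56] [174 178 184] [87 82 80]
```

Run:
```python
from h import *
print(st()[0],rel([.636,.2907,-.010],down(np.radians(-40))))
```

```text
[0.63200103 0.28802796 0.17201931] ([0.6066, 0.0186, 0.0099], [0.1123, -0.0026, 0.0047])
```

Call:
{"name": "play_rows", "arguments": {
  "force": 40,
  "rows": [
    [60,[0.06,0.018,0.008],[0.06,0,0]],
    [60,[0.17,0.018,0.008],[0.113,0,0.003]],
    [60,[0.29,0.018,0.008],[0.113,0,0.003]],
    [60,[0.4,0.018,0.008],[0.113,0,0.003]],
    [60,[0.5,0.018,0.008],[0.113,0,0.003]],
    [60,[0.57,0.018,0.008],[0.113,0,0.003]],
    [60,[0.6,0.018,0.008],[0.113,0,0.003]],
    [60,[0.606,0.018,0.008],[0.113,0,0.003]],
    [60,[0.606,0.018,0.008],[0.113,0,0.003]],
    [60,[0.606,0.018,0.008],[0.113,0,0.003]]
  ]
}}

```text
time: 32.17
eef_pos: [0.6388, 0.2911, -0.0065]
tcp_rot: [0.243, 0.664, -0.242, 0.664]
contact_force: [1.2, -0.0, 1.1]
opening: 0.598
```

Call:
{"name": "play_rows", "arguments": {
  "rows": [
    [10,[0,0,0],[0,0,0]],
    [10,[0,0,0],[0,0,0]],
    [10,[0,0,0],[0,0,0]],
    [10,[0,0,0],[0,0,0]],
    [10,[0,0,0],[0,0,0]],
    [10,[0,0,0],[0,0,0]]
  ]
}}

```text
time: 32.67
eef_pos: [0.6392, 0.2909, -0.0064]
tcp_rot: [0.243, 0.664, -0.242, 0.664]
contact_force: [-0.7, 0.7, 6.5]
opening: 0.289
```

Call:
{"name": "play_rows", "arguments": {
  "rows": [
    [10,[-0.05,0,0],[0,0,0]],
    [10,[-0.15,0,0],[0,0,0]],
    [10,[-0.28,0,0],[0,0,0]],
    [10,[-0.4,0,0],[0,0,0]],
    [10,[-0.46,0,0],[0,0,0]],
    [10,[-0.46,0,0],[0,0,0]],
    [10,[-0.46,0,0],[0,0,0]]
  ]
}}

```text
time: 33.25
eef_pos: [0.6387, 0.2905, 0.1315]
tcp_rot: [0.243, 0.664, -0.242, 0.664]
contact_force: [0.2, -0.9, -0.1]
opening: 0.286
```

Run:
```python
from h import *
p,r,s=st(); print(p,np.degrees(yaw()),s['opening'])
print(rel([.642,-.026,.13],down(np.radians(-40))))
```

```text
[0.63872429 0.2904665  0.13152485] -40.13560026483053 0.28575707316632665
([0.0035, -0.7995, 0.6883], [-0.0015, -0.0003, -0.001])
```

Call:
{"name": "play_rows", "arguments": {
  "rows": [
    [10,[0,-0.8,0.69],[0,0,0]],
    [10,[0,-0.8,0.69],[0,0,0]],
    [10,[0,-0.8,0.69],[0,0,0]],
    [10,[0,-0.8,0.69],[0,0,0]],
    [10,[0,-0.8,0.69],[0,0,0]],
    [10,[0,-0.8,0.69],[0,0,0]],
    [10,[0,-0.8,0.69],[0,0,0]],
    [10,[0,-0.8,0.69],[0,0,0]],
    [10,[0,-0.8,0.69],[0,0,0]],
    [10,[0,-0.8,0.69],[0,0,0]]
  ]
}}

```text
time: 34.08
eef_pos: [0.6398, -0.0279, 0.1263]
tcp_rot: [0.243, 0.666, -0.244, 0.661]
contact_force: [-0.0, 1.2, -0.4]
opening: 0.281
```

Call:
{"name": "play_rows", "arguments": {
  "rows": [
    [10,[0.1,0,0],[0,0,0]],
    [10,[0.2,0,0],[0,0,0]],
    [10,[0.26,0,0],[0,0,0]],
    [10,[0.26,0,0],[0,0,0]],
    [10,[0.26,0,0],[0,0,0]],
    [50,[0.26,0,0],[0,0,0]],
    [50,[0.26,0,0],[0,0,0]],
    [50,[0.26,0,0],[0,0,0]],
    [50,[0.1,0,0],[0,0,0]],
    [50,[-0.1,0,0],[0,0,0]]
  ]
}}

```text
time: 34.92
eef_pos: [0.6393, -0.0261, 0.1326]
tcp_rot: [0.242, 0.667, -0.243, 0.661]
contact_force: [1.4, 1.1, 0.3]
opening: 0.499
```

Run:
```python
from h import *
p,r,s=st(); print(p,np.degrees(yaw()),s['opening'],s['contact_force'])
t=cam("top","t7"); blocks(t)
print(rel([.5105,-.35,.18],down(np.radians(-30))))
```

```text
[ 0.63925347 -0.02611325  0.13259065] -40.1380916671097 0.4991456034125469 [1.39705296 1.12660232 0.27307377]
blk 83 [331.8 154.8] [ 0.7194 -0.0288] [28.4  3.7] 11.0
blk 10 [352.9 169.1] [ 0.6722 -0.0992] [2.8 2.8] 45.0
blk 10 [302.1 179.1] [0.6368 0.068 ] [1.9 5.1] 14.0
blk 47 [352.7 191.1] [ 0.5991 -0.0992] [6. 7.] 90.0
blk 34 [346.2 201.1] [ 0.5659 -0.0782] [6. 5.] 90.0
blk 101 [338.3 228.8] [ 0.4746 -0.0532] [ 5.1 31. ] 11.0
blk 50 [439.9 219.2] [ 0.5105 -0.3839] [8.  5.8] 56.0
blk 36 [282.9 242.2] [0.4285 0.1265] [7. 5.] 90.0
blk 94 [332.8 259.8] [ 0.3741 -0.0367] [ 4.9 22.2] 11.0
([-0.1151, -1.1138, 0.3474], [-0.1124, 0.007, -0.0031])
```

Call:
{"name": "play_rows", "arguments": {
  "rows": [
    [60,[-0.13,-0.3,0.1],[0,0.004,0]],
    [60,[-0.13,-1,0.36],[0,0.004,0]],
    [60,[-0.13,-1,0.36],[0,0.004,0]],
    [60,[-0.13,-1,0.36],[0,0.004,0]],
    [60,[-0.13,-1,0.36],[0,0.004,0]],
    [60,[-0.13,-1,0.36],[0,0.004,0]],
    [60,[-0.13,-1,0.36],[0,0.004,0]],
    [60,[-0.13,-1,0.36],[0,0.004,0]],
    [60,[-0.13,-1,0.36],[0,0.004,0]],
    [60,[-0.13,-1,0.36],[0,0.004,0]]
  ]
}}

```text
time: 35.8
eef_pos: [0.5306, -0.3277, 0.175]
tcp_rot: [0.244, 0.666, -0.243, 0.662]
contact_force: [0.5, 0.9, 0.7]
opening: 0.596
```

Run:
```python
from h import *
p,r,s=st(); print(p,np.degrees(yaw()))
print(rel([.5105,-.384,.18],down(np.radians(-40)))); c=cam("wrist","w_C"); print(wblock(c,(.5105,-.384)))
```

```text
[ 0.53061024 -0.32767405  0.17500451] -40.33418059609891
([-0.0169, -0.1865, 0.0703], [-0.0037, -0.0038, 0.0006])
[(np.int32(401), array([ 0.5087, -0.3834]), array([27.6, 20.6]), 30.0)]
```

Run:
```python
from h import *
print(rel([.5087,-.3834,.06],down(np.radians(-60)))); print(rel([.5087,-.3834,-.01],down(np.radians(-60))))
```

```text
([0.3812, -0.1932, 0.0693], [0.2197, -0.0044, 0.0013])
([0.6146, -0.193, 0.071], [0.2197, -0.0044, 0.0013])
```

Call:
{"name": "play_rows", "arguments": {
  "rows": [
    [60,[0.0,-0.1,0.03],[0.07,-0.003,0]],
    [60,[0.1,-0.193,0.07],[0.15,-0.003,0]],
    [60,[0.22,-0.193,0.07],[0.219,-0.003,0]],
    [60,[0.34,-0.193,0.07],[0.219,-0.003,0]],
    [60,[0.46,-0.193,0.07],[0.219,-0.003,0]],
    [60,[0.55,-0.193,0.07],[0.219,-0.003,0]],
    [60,[0.6,-0.193,0.07],[0.219,-0.003,0]],
    [60,[0.614,-0.193,0.07],[0.219,-0.003,0]],
    [60,[0.614,-0.193,0.07],[0.219,-0.003,0]],
    [60,[0.614,-0.193,0.07],[0.219,-0.003,0]]
  ]
}}

```text
time: 36.68
eef_pos: [0.5097, -0.3831, -0.0089]
tcp_rot: [0.352, 0.613, -0.353, 0.613]
contact_force: [1.5, -0.8, 0.7]
opening: 0.603
```

Call:
{"name": "play_rows", "arguments": {
  "rows": [
    [5,[0,0,0],[0,0,0]],
    [5,[0,0,0],[0,0,0]],
    [5,[0,0,0],[0,0,0]],
    [5,[0,0,0],[0,0,0]],
    [5,[0,0,0],[0,0,0]],
    [5,[0,0,0],[0,0,0]]
  ]
}}

```text
time: 37.18
eef_pos: [0.5094, -0.3838, -0.0085]
tcp_rot: [0.352, 0.613, -0.354, 0.613]
contact_force: [0.3, 0.6, 6.9]
opening: 0.221
```

Call:
{"name": "play_rows", "arguments": {
  "rows": [
    [5,[-0.05,0,0],[0,0,0]],
    [5,[-0.15,0,0],[0,0,0]],
    [5,[-0.28,0,0],[0,0,0]],
    [5,[-0.4,0,0],[0,0,0]],
    [5,[-0.46,0,0],[0,0,0]],
    [5,[-0.46,0,0],[0,0,0]],
    [5,[-0.46,0,0],[0,0,0]]
  ]
}}

```text
time: 37.77
eef_pos: [0.5093, -0.3833, 0.1294]
tcp_rot: [0.352, 0.613, -0.354, 0.612]
contact_force: [-0.6, -0.1, -0.8]
opening: 0.217
```

Run:
```python
from h import *
p,r,s=st(); print(p,np.degrees(yaw()),s['opening'])
print(rel([.641,-.071,.13],down(np.radians(-95)))); print(rel([.58,-.2,.13],down(np.radians(-95))))
```

```text
[ 0.50928127 -0.38334178  0.1293731 ] -59.847370840126 0.21684565318698673
([-0.0046, 0.9026, -0.6797], [0.3906, 0.0007, 0.0015])
([-0.0035, 0.5108, -0.41], [0.3906, 0.0007, 0.0015])
```

Call:
{"name": "play_rows", "arguments": {
  "rows": [
    [5,[0,0.9,-0.68],[0.39,0,0]],
    [5,[0,0.9,-0.68],[0.39,0,0]],
    [5,[0,0.9,-0.68],[0.39,0,0]],
    [5,[0,0.9,-0.68],[0.39,0,0]],
    [5,[0,0.9,-0.68],[0.39,0,0]],
    [5,[0,0.9,-0.68],[0.39,0,0]],
    [5,[0,0.9,-0.68],[0.39,0,0]],
    [5,[0,0.9,-0.68],[0.39,0,0]],
    [5,[0,0.9,-0.68],[0.39,0,0]],
    [5,[0,0.9,-0.68],[0.39,0,0]]
  ]
}}

```text
time: 38.6
eef_pos: [0.639, -0.0669, 0.1242]
tcp_rot: [-0.518, -0.482, 0.522, -0.476]
contact_force: [0.1, -1.1, -0.1]
opening: 0.214
```

Run:
```python
from h import *
p,r,s=st(); print(p,np.degrees(yaw()),s['opening'])
print(rel([.641,-.071,.052],down(np.radians(-95))))
```

```text
[ 0.63896312 -0.06685688  0.12421033] -94.67276091730606 0.21424384826533183
([0.2406, 0.01, 0.0137], [0.0036, -0.0013, 0.0057])
```

Call:
{"name": "play_rows", "arguments": {
  "rows": [
    [5,[0.1,0.008,0.01],[0,0,0]],
    [5,[0.2,0.008,0.01],[0,0,0]],
    [5,[0.25,0.008,0.01],[0,0,0]],
    [5,[0.25,0.008,0.01],[0,0,0]],
    [5,[0.25,0.008,0.01],[0,0,0]],
    [45,[0.25,0.008,0.01],[0,0,0]],
    [45,[0.25,0.008,0.01],[0,0,0]],
    [45,[0.25,0.008,0.01],[0,0,0]],
    [45,[0.1,0.008,0.01],[0,0,0]],
    [45,[-0.1,0.008,0.01],[0,0,0]]
  ]
}}

```text
time: 39.43
eef_pos: [0.6397, -0.0733, 0.1334]
tcp_rot: [-0.519, -0.481, 0.523, -0.475]
contact_force: [1.4, 0.1, -0.0]
opening: 0.447
```

Run:
```python
from h import *
p,r,s=st(); print(p,np.degrees(yaw()),s['opening'],s['contact_force'])
print(rel([.45,.124,.18],down(np.radians(-60)))); print(rel([.55,.0,.18],down(np.radians(-75))))
t=cam("top","t8"); blocks(t)
```

```text
[ 0.63965309 -0.07334497  0.13342464] -94.94990398671074 0.4465320476891604 [ 1.4300647   0.13241558 -0.00247415]
([-0.1464, -0.6883, -0.6011], [-0.3883, -0.0033, 0.0065])
([-0.1513, -0.3205, -0.2181], [-0.2217, -0.0024, 0.0068])
blk 79 [349.4 154.4] [ 0.7214 -0.0872] [29.7  3.7] 16.0
blk 15 [358.4 176.5] [ 0.6477 -0.1175] [2.9 5.8] 14.0
blk 23 [356.2 208.3] [ 0.5427 -0.111 ] [2.8 7.2] 22.0
blk 50 [283.8 242.9] [0.4263 0.1238] [8. 6.] 90.0
```

Call:
{"name": "play_rows", "arguments": {
  "rows": [
    [60,[-0.15,-0.2,-0.15],[-0.05,0,0]],
    [60,[-0.15,-0.69,-0.6],[-0.05,0,0.003]],
    [60,[-0.15,-0.69,-0.6],[-0.05,0,0.003]],
    [60,[-0.15,-0.69,-0.6],[-0.05,0,0.003]],
    [60,[-0.15,-0.69,-0.6],[-0.05,0,0.003]],
    [60,[-0.15,-0.69,-0.6],[-0.05,0,0.003]],
    [60,[-0.15,-0.69,-0.6],[-0.05,0,0.003]],
    [60,[-0.15,-0.69,-0.6],[-0.05,0,0.003]],
    [60,[-0.15,-0.69,-0.6],[-0.05,0,0.003]],
    [60,[-0.15,-0.69,-0.6],[-0.05,0,0.003]]
  ]
}}

```text
time: 40.32
eef_pos: [0.4522, 0.1232, 0.1824]
tcp_rot: [0.503, 0.498, -0.501, 0.499]
contact_force: [0.5, 0.5, 0.8]
opening: 0.597
```

Run:
```python
from h import *
p,r,s=st(); print(p,np.degrees(yaw()))
c=cam("wrist","w_B"); b=wblock(c,(.4263,.124)); print(b)
if b:
  print(rel([*b[0][1],-.01],down(np.radians(b[0][3]-90 if b[0][3]<45 else b[0][3]-180))))
```

```text
[0.45217731 0.123189   0.18244091] -90.41389886327771
[(np.int32(370), array([0.4258, 0.1239]), array([18.6, 25.9]), -3.6)]
([0.6401, -0.09, -0.0026], [0.0348, -0.0004, -0.0014])
```

Call:
{"name": "play_rows", "arguments": {
  "rows": [
    [60,[0.04,-0.09,-0.003],[0.035,0,0]],
    [60,[0.14,-0.09,-0.003],[0.035,0,0]],
    [60,[0.26,-0.09,-0.003],[0.035,0,0]],
    [60,[0.38,-0.09,-0.003],[0.035,0,0]],
    [60,[0.5,-0.09,-0.003],[0.035,0,0]],
    [60,[0.58,-0.09,-0.003],[0.035,0,0]],
    [60,[0.625,-0.09,-0.003],[0.035,0,0]],
    [60,[0.64,-0.09,-0.003],[0.035,0,0]],
    [60,[0.64,-0.09,-0.003],[0.035,0,0]],
    [60,[0.64,-0.09,-0.003],[0.035,0,0]]
  ]
}}

```text
time: 41.2
eef_pos: [0.4257, 0.124, -0.0102]
tcp_rot: [0.516, 0.484, -0.515, 0.484]
contact_force: [0.7, 0.1, -0.7]
opening: 0.597
```

Call:
{"name": "play_rows", "arguments": {
  "rows": [
    [5,[0,0,0],[0,0,0]],
    [5,[0,0,0],[0,0,0]],
    [5,[0,0,0],[0,0,0]],
    [5,[0,0,0],[0,0,0]],
    [5,[0,0,0],[0,0,0]],
    [5,[0,0,0],[0,0,0]]
  ]
}}

```text
time: 41.7
eef_pos: [0.426, 0.1246, -0.0093]
tcp_rot: [0.516, 0.484, -0.514, 0.485]
contact_force: [-0.1, -0.9, 6.1]
opening: 0.221
```

Call:
{"name": "play_rows", "arguments": {
  "rows": [
    [5,[-0.05,0,0],[0,0,0]],
    [5,[-0.15,0,0],[0,0,0]],
    [5,[-0.28,0,0],[0,0,0]],
    [5,[-0.4,0,0],[0,0,0]],
    [5,[-0.46,0,0],[0,0,0]],
    [5,[-0.46,0,0],[0,0,0]],
    [5,[-0.46,0,0],[0,0,0]]
  ]
}}

```text
time: 42.28
eef_pos: [0.425, 0.1245, 0.1283]
tcp_rot: [0.516, 0.484, -0.514, 0.485]
contact_force: [0.2, 0.1, -1.1]
opening: 0.22
```

Run:
```python
from h import *
p,r,s=st(); print(p,np.degrees(yaw()),s['opening'])
print(rel([.565,-.036,.13],down(np.radians(-94))))
t=cam("top","t9"); blocks(t,.03)
```

```text
[0.42501035 0.12449664 0.12828288] -93.58495422596478 0.22012688507292616
([-0.0048, 0.4992, 0.5048], [0.0046, -0.0008, -0.002])
blk 49 [331. 177.] [ 0.6435 -0.0273] [5.7 7.1] 45.0
blk 44 [345.4 176.8] [ 0.6448 -0.0745] [7. 5.] 90.0
blk 46 [321.9 189.2] [0.6028 0.002 ] [7.6 5.9] 22.0
blk 45 [352.8 191.2] [ 0.5977 -0.099 ] [6. 7.] 90.0
blk 38 [345.8 201.2] [ 0.5645 -0.0765] [6. 6.] 90.0
blk 9 [266.6 260.7] [0.3682 0.1772] [4.9 2.8] 45.0
```

Call:
{"name": "play_rows", "arguments": {
  "rows": [
    [5,[-0.005,0.49,0.48],[0,0,0]],
    [5,[-0.005,0.49,0.48],[0,0,0]],
    [5,[-0.005,0.49,0.48],[0,0,0]],
    [5,[-0.005,0.49,0.48],[0,0,0]],
    [5,[-0.005,0.49,0.48],[0,0,0]],
    [5,[-0.005,0.49,0.48],[0,0,0]],
    [5,[-0.005,0.49,0.48],[0,0,0]],
    [5,[-0.005,0.49,0.48],[0,0,0]],
    [5,[-0.005,0.49,0.48],[0,0,0]]
  ]
}}

```text
time: 43.08
eef_pos: [0.5603, -0.0273, 0.1268]
tcp_rot: [-0.515, -0.486, 0.516, -0.483]
contact_force: [-0.2, 0.8, -0.3]
opening: 0.219
```

Run:
```python
from h import *
p,r,s=st(); print(p,np.degrees(yaw()),s['opening'])
print(rel([.567,-.026,.052],down(np.radians(-94))))
```

```text
[ 0.56028825 -0.02734073  0.12683205] -93.54281080682075 0.21932087204122525
([0.2494, 0.0229, -0.0054], [0.0051, -0.001, 0.0022])
```

Release, rise, then head toward the fine plate (yaw back to 0).

Call:
{"name": "play_rows", "arguments": {
  "rows": [
    [5,[0.1,0.015,-0.005],[0,0,0]],
    [5,[0.2,0.015,-0.005],[0,0,0]],
    [5,[0.25,0.015,-0.005],[0,0,0]],
    [5,[0.25,0.015,-0.005],[0,0,0]],
    [5,[0.25,0.015,-0.005],[0,0,0]],
    [45,[0.25,0.015,-0.005],[0,0,0]],
    [45,[0.25,0.015,-0.005],[0,0,0]],
    [45,[0.25,0.015,-0.005],[0,0,0]],
    [45,[0.1,0.015,-0.005],[0,0,0]],
    [45,[-0.1,0.015,-0.005],[0,0,0]]
  ]
}}

```text
time: 43.92
eef_pos: [0.5644, -0.0269, 0.1356]
tcp_rot: [-0.514, -0.486, 0.516, -0.482]
contact_force: [0.8, -0.1, 0.1]
opening: 0.449
```

Call:
{"name": "play_rows", "arguments": {
  "rows": [
    [60,[-0.1,0.03,0.1],[-0.07,0,0]],
    [60,[-0.2,0.1,0.3],[-0.15,0,0]],
    [60,[-0.2,0.2,0.6],[-0.23,0,0]],
    [60,[-0.2,0.2,0.75],[-0.31,0,0]],
    [60,[-0.2,0.2,0.75],[-0.39,0,0]],
    [60,[-0.2,0.2,0.75],[-0.47,0,0]],
    [60,[-0.2,0.2,0.75],[-0.55,0,0]],
    [60,[-0.2,0.2,0.75],[-0.63,0,0]],
    [60,[-0.2,0.2,0.75],[-0.71,0,0]],
    [60,[-0.2,0.2,0.75],[-0.78,0,0]]
  ]
}}

```text
time: 44.75
eef_pos: [0.6126, -0.2565, 0.1979]
tcp_rot: [0.142, 0.692, -0.141, 0.693]
contact_force: [-0.4, -0.3, -0.3]
opening: 0.596
```

Run:
```python
from h import *
p,r,s=st(); print(p,np.degrees(yaw()),s['opening'])
t=cam("top","t10"); blocks(t,.03)
print(rel([.627,-.252,.19],down(0)))
```

```text
[ 0.61259301 -0.25650053  0.19789509] -23.103331523013054 0.5955364769259592
blk 96 [427.5 162.8] [ 0.6945 -0.3428] [30.5  4.7] 33.0
blk 49 [331. 177.] [ 0.6435 -0.0273] [5.7 7.1] 45.0
blk 45 [345.4 176.7] [ 0.6451 -0.0743] [7. 5.] 90.0
blk 13 [422. 187.] [ 0.6143 -0.3245] [3.  5.4] 68.0
blk 48 [321.7 189.2] [0.6028 0.0025] [7.8 5.9] 22.0
blk 46 [352.7 191.2] [ 0.5976 -0.0988] [6. 7.] 90.0
blk 42 [378.1 197.4] [ 0.5785 -0.1816] [ 2.4 19.7] 31.0
blk 46 [330.6 199.2] [ 0.5703 -0.0268] [8. 5.] 90.0
blk 39 [345.8 201.3] [ 0.5643 -0.0767] [6. 6.] 90.0
blk 9 [431.8 203.6] [ 0.5605 -0.3559] [1.7 4.4] 34.0
blk 128 [349.3 245.8] [ 0.4199 -0.0892] [ 2.5 59.9] 32.0
([0.0265, 0.0317, 0.0386], [-0.2544, 0.001, -0.0002])
```

Call:
{"name": "play_rows", "arguments": {
  "rows": [
    [65,[0,0.03,0.038],[-0.08,0,0]],
    [65,[0,0.03,0.038],[-0.16,0,0]],
    [65,[0,0.03,0.038],[-0.24,0,0]],
    [65,[0,0.03,0.038],[-0.254,0,0]],
    [65,[0,0.03,0.038],[-0.254,0,0]],
    [65,[0,0.03,0.038],[-0.254,0,0]],
    [65,[0,0.03,0.038],[-0.254,0,0]]
  ]
}}

```text
time: 45.38
eef_pos: [0.6265, -0.252, 0.1971]
tcp_rot: [0.004, 0.707, -0.004, 0.707]
contact_force: [-0.8, 0.3, -0.4]
opening: 0.65
```

Run:
```python
from h import *
p,r,s=st(); print(p,np.degrees(yaw()),s['opening'])
c=cam("wrist","w_H")
g=cv2.cvtColor(c["color"],cv2.COLOR_RGB2GRAY)
bh=cv2.morphologyEx(g,cv2.MORPH_BLACKHAT,np.ones((7,7),np.uint8)); 
for th in (12,18,25):
    n,l,s_,ce=cv2.connectedComponentsWithStats((bh>th).astype(np.uint8)); cen=np.array([.627,-.252])
    W=np.array([px2w(c,ce[i],.005)[:2] for i in range(1,n) if 2<=s_[i,4]<40])
    for _ in range(8):
        q=W[np.linalg.norm(W-cen,axis=1)<.058]; (x,y),rad=cv2.minEnclosingCircle((q*1000).astype(np.float32)); cen=np.array([x,y])/1000
    print(th,len(q),"enc",cen,rad,"mean",q.mean(0))
print(circ(c,(.627,-.252),.005,.056,.06,25,90),circ(c,(.627,-.252),.02,.017,.15,12,40),circ(c,(.627,-.252),.02,.0115,.15,12,40))
crop(c,220,80,420,240,4,"w_Hc"); print((w2px(c,(.627,-.252,.02))-[220,80])*4)
```

```text
[ 0.62646268 -0.25201399  0.19710726] -0.678598861277663 0.6495706627418818
12 70 enc [ 0.6257597  -0.25511787] 54.62025833129883 mean [ 0.62468173 -0.25329878]
18 75 enc [ 0.62655878 -0.25367191] 53.680118560791016 mean [ 0.62730376 -0.25403617]
25 73 enc [ 0.62620142 -0.25345065] 53.37591552734375 mean [ 0.6266322  -0.25466617]
None [(array([ 0.6244, -0.2519]), np.float64(0.88))] [(array([ 0.6255, -0.2545]), np.float64(1.04))]
[404.99268623 382.05066666]
```

View pics/w_Hc.png

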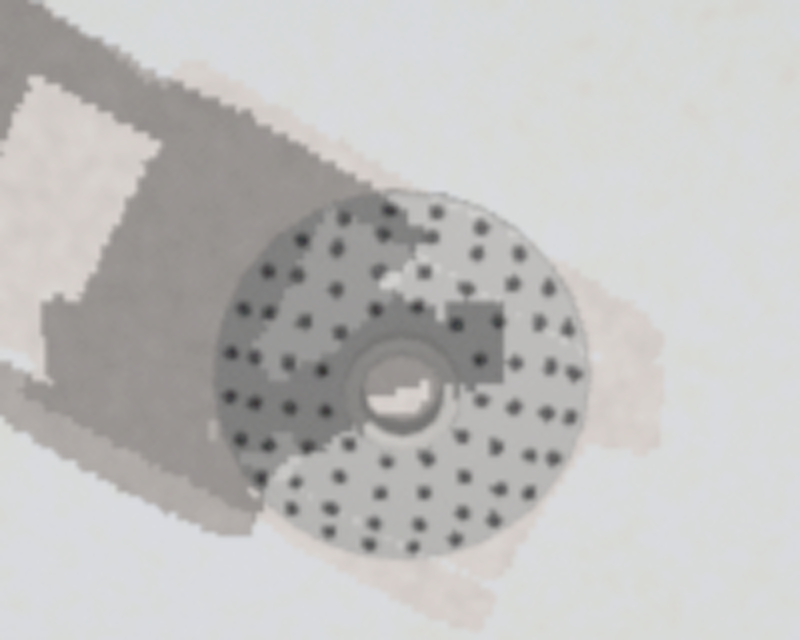

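Run:
```python
from h import *
c=cam("wrist"); a=px2w(c,(320,173),.005); b=px2w(c,(320.35,177.6),.02); print(a,b)
print(st()[0],rel([(a[0]+b[0])/2,(a[1]+b[1])/2,-.012],down(0)))
```

```text
[ 0.62555285 -0.25231076  0.005     ] [ 0.62591538 -0.25436645  0.02      ]
[ 0.62643427 -0.25200248  0.1969168 ] ([0.6964, -0.005, -0.0025], [-0.0069, 0.0002, -0.0005])
```

Call:
{"name": "play_rows", "arguments": {
  "force": 60,
  "rows": [
    [65,[0.06,-0.005,-0.002],[-0.007,0,0]],
    [65,[0.18,-0.005,-0.002],[-0.007,0,0]],
    [65,[0.31,-0.005,-0.002],[-0.007,0,0]],
    [65,[0.44,-0.005,-0.002],[-0.007,0,0]],
    [65,[0.54,-0.005,-0.002],[-0.007,0,0]],
    [65,[0.62,-0.005,-0.002],[-0.007,0,0]],
    [65,[0.67,-0.005,-0.002],[-0.007,0,0]],
    [65,[0.695,-0.005,-0.002],[-0.007,0,0]],
    [65,[0.695,-0.005,-0.002],[-0.007,0,0]],
    [65,[0.695,-0.005,-0.002],[-0.007,0,0]]
  ]
}}

```text
time: 46.32
eef_pos: [0.6269, -0.2538, -0.0105]
tcp_rot: [-0.001, 0.706, 0.0, 0.708]
contact_force: [0.1, -0.4, 0.7]
opening: 0.655
```

Call:
{"name": "play_rows", "arguments": {
  "rows": [
    [20,[0,0,0],[0,0,0]],
    [20,[0,0,0],[0,0,0]],
    [20,[0,0,0],[0,0,0]],
    [20,[0,0,0],[0,0,0]],
    [20,[0,0,0],[0,0,0]],
    [20,[0,0,0],[0,0,0]]
  ]
}}

```text
time: 46.82
eef_pos: [0.6278, -0.2544, -0.0086]
tcp_rot: [-0.001, 0.706, 0.0, 0.709]
contact_force: [-1.2, 0.8, 6.7]
opening: 0.354
```

Call:
{"name": "play_rows", "arguments": {
  "rows": [
    [20,[-0.04,0,0],[0,0,0]],
    [20,[-0.12,0,0],[0,0,0]],
    [20,[-0.25,0,0],[0,0,0]],
    [20,[-0.38,0,0],[0,0,0]],
    [20,[-0.48,0,0],[0,0,0]],
    [20,[-0.48,0,0],[0,0,0]],
    [20,[-0.48,0,0],[0,0,0]]
  ]
}}

```text
time: 47.4
eef_pos: [0.6275, -0.2543, 0.1366]
tcp_rot: [-0.002, 0.705, -0.0, 0.709]
contact_force: [-0.2, -0.3, -0.7]
opening: 0.354
```

Call:
{"name": "play_rows", "arguments": {
  "rows": [
    [20,[0,0.1,-0.01],[0,0,0]],
    [20,[0,0.23,-0.03],[0,0,0]],
    [20,[0,0.36,-0.05],[0,0,0]],
    [20,[0,0.49,-0.07],[0,0,0]],
    [20,[0,0.61,-0.07],[0,0,0]],
    [20,[0,0.69,-0.07],[0,0,0]],
    [20,[0,0.69,-0.07],[0,0,0]],
    [20,[0,0.69,-0.07],[0,0,0]],
    [20,[0,0.69,-0.07],[0,0,0]],
    [20,[0,0.69,-0.07],[0,0,0]]
  ]
}}

```text
time: 48.23
eef_pos: [0.6041, -0.0475, 0.1316]
tcp_rot: [0.0, 0.708, 0.0, 0.707]
contact_force: [0.5, -0.6, -0.5]
opening: 0.354
```

Run:
```python
from h import *
p,r,s=st(); print(p,s['opening'],s['contact_force'],r.apply([1,0,0]))
print(rel([.6068,-.0475,.058],down(0)))
```

```text
[ 0.60412873 -0.04747811  0.13159306] 0.3536611644522002 [ 0.49449727 -0.57586158 -0.51695519] [-1.24009436e-03  8.60284764e-04 -9.99998861e-01]
([0.2453, -0.0003, 0.0092], [0.0003, -0.0008, -0.0005])
```

Call:
{"name": "play_rows", "arguments": {
  "rows": [
    [20,[0.05,0,0.008],[0,0,0]],
    [20,[0.11,0,0.008],[0,0,0]],
    [20,[0.15,0,0.008],[0,0,0]],
    [20,[0.18,0,0.008],[0,0,0]],
    [20,[0.195,0,0.008],[0,0,0]],
    [20,[0.21,0,0.008],[0,0,0]],
    [20,[0.22,0,0.008],[0,0,0]],
    [20,[0.23,0,0.008],[0,0,0]],
    [20,[0.23,0,0.008],[0,0,0]]
  ]
}}

```text
time: 48.98
eef_pos: [0.607, -0.0464, 0.0633]
tcp_rot: [-0.0, 0.707, 0.001, 0.707]
contact_force: [0.2, -0.6, -1.7]
opening: 0.353
```

Call:
{"name": "play_rows", "arguments": {
  "rows": [
    [20,[0.006,0,0],[0,0,0]],
    [20,[0.012,0,0],[0,0,0]],
    [20,[0.018,0,0],[0,0,0]],
    [20,[0.018,0,0],[0,0,0]],
    [20,[0.018,0,0],[0,0,0]],
    [20,[0.018,0,0],[0,0,0]]
  ]
}}

```text
time: 49.48
eef_pos: [0.6073, -0.0464, 0.0585]
tcp_rot: [-0.0, 0.707, 0.001, 0.707]
contact_force: [0.2, 0.1, -0.2]
opening: 0.35
```

Call:
{"name": "play_rows", "arguments": {
  "rows": [
    [20,[0.007,0,0],[0,0,0]],
    [20,[0.007,0,0],[0,0,0]],
    [20,[0.007,0,0],[0,0,0]]
  ]
}}

```text
time: 49.73
eef_pos: [0.6075, -0.0464, 0.0584]
tcp_rot: [-0.0, 0.707, 0.001, 0.707]
contact_force: [-3.6, 0.6, 9.2]
opening: 0.352
```

Call:
{"name": "play_rows", "arguments": {
  "rows": [
    [35,[0,0,0],[0,0,0]],
    [45,[0,0,0],[0,0,0]],
    [55,[0,0,0],[0,0,0]],
    [55,[0,0,0],[0,0,0]],
    [55,[-0.05,0,0],[0,0,0]],
    [55,[-0.15,0,0],[0,0,0]],
    [55,[-0.28,0,0],[0,0,0]],
    [55,[-0.4,0,0],[0,0,0]],
    [55,[-0.45,0,0],[0,0,0]],
    [55,[-0.45,0,0],[0,0,0]]
  ]
}}

```text
time: 50.57
eef_pos: [0.61, -0.0472, 0.1969]
tcp_rot: [-0.001, 0.703, -0.0, 0.711]
contact_force: [0.6, -0.1, 0.3]
opening: 0.548
```

Run:
```python
from h import *
p,r,s=st(); print(p,s['opening'],s['time'])
c=cam("wrist","w_fin1"); 
# disc top z=.072, holes
g=cv2.cvtColor(c["color"],cv2.COLOR_RGB2GRAY); bh=cv2.morphologyEx(g,cv2.MORPH_BLACKHAT,np.ones((9,9),np.uint8))
for z in (.017,.060,.072,.085):
  n,l,s_,ce=cv2.connectedComponentsWithStats((bh>22).astype(np.uint8)); cen=np.array([.6065,-.047])
  W=np.array([px2w(c,ce[i],z)[:2] for i in range(1,n) if 2<=s_[i,4]<60]); q=W[np.linalg.norm(W-cen,axis=1)<.056]
  (x,y),rad=cv2.minEnclosingCircle((q*1000).astype(np.float32)); print(z,len(q),x,y,rad)
t=cam("top","t11"); g=t["color"].astype(int)
# cap: dark blob near (331,245)
m=(g.max(2)<50).astype(np.uint8); m[:232]=0; m[262:]=0; m[:,:305]=0; m[:,365:]=0
n,l,s_,ce=cv2.connectedComponentsWithStats(m)
for i in range(1,n):
    if s_[i,4]>15: print("dark",s_[i],ce[i],px2w(t,ce[i],.025)[:2])
print(rel([.44,-.03,.2],down(0)))
```

```text
[ 0.60995913 -0.04722993  0.19687026] 0.5482439703863583 50.5667
0.017 46 605.2644653320312 -48.161537170410156 54.825157165527344
0.06 65 606.353271484375 -47.446556091308594 55.253173828125
0.072 67 606.08984375 -45.07548141479492 53.780033111572266
0.085 65 604.9171752929688 -42.30015563964844 50.8353271484375
dark [332 232  11  30 134] [337.32089552 246.05223881] [ 0.41853999 -0.05069194]
([-0.031, 0.056, -0.5561], [0.001, 0.0003, -0.0005])
```

Call:
{"name": "play_rows", "arguments": {
  "rows": [
    [65,[-0.03,0.05,-0.55],[0,0,0]],
    [65,[-0.03,0.05,-0.55],[0,0,0]],
    [65,[-0.03,0.05,-0.55],[0,0,0]],
    [65,[-0.03,0.05,-0.55],[0,0,0]],
    [65,[-0.03,0.05,-0.55],[0,0,0]],
    [65,[-0.03,0.05,-0.55],[0,0,0]],
    [65,[-0.03,0.05,-0.55],[0,0,0]],
    [65,[-0.03,0.05,-0.55],[0,0,0]]
  ]
}}

```text
time: 51.33
eef_pos: [0.4426, -0.032, 0.1993]
tcp_rot: [-0.0, 0.707, 0.001, 0.707]
contact_force: [1.3, -0.8, 0.3]
opening: 0.65
```

Run:
```python
from h import *
p,r,s=st(); print(p,np.degrees(yaw()))
c=cam("wrist","w_cap"); g=c["color"].astype(int)
for th in (45,60):
  m=(g.max(2)<th).astype(np.uint8); n,l,s_,ce=cv2.connectedComponentsWithStats(m)
  for i in range(1,n):
    if s_[i,4]>200: print(th,s_[i],np.round(ce[i],1),px2w(c,ce[i],.025)[:2])
print(w2px(c,(.425,-.03,.022)),w2px(c,(.425,-.03,.046)))
```

```text
[ 0.44263532 -0.03200499  0.19933846] 0.08753317955099707
45 [   0   65   43  156 1342] [ 16.3 138.6] [0.11247449 0.00891355]
45 [ 399  128   84   98 1476] [423. 164.] [ 0.55567027 -0.01796981]
45 [489 135  54  44 399] [515.9 148.1] [ 6.55125949e-01 -2.74111937e-04]
45 [ 282  150   42   42 1357] [302.9 170.3] [ 0.42239789 -0.02534399]
45 [422 230  64  27 304] [446.  245.9] [ 0.59359006 -0.11764722]
45 [   40   250   600   150 38683] [336.8 352.5] [ 0.464866   -0.27733058]
60 [611  14  29  78 387] [619.   54.9] [0.74032015 0.09252762]
60 [598  19  26  73 314] [605.1  57.7] [0.72713788 0.08999515]
60 [625  24  15  65 390] [631.6  57.1] [0.75352599 0.09055605]
60 [   0   64   43  157 1557] [ 16.9 139.5] [0.11293989 0.00798989]
60 [ 398  127   88  100 1623] [423.5 163.9] [ 0.55619037 -0.01786482]
60 [486 135  58  53 495] [516.4 149.2] [ 0.65592008 -0.00144117]
60 [ 282  149   42   43 1404] [302.7 170.3] [ 0.42224174 -0.02534751]
60 [575 211  38  51 236] [585.6 233.1] [ 0.75724649 -0.10056109]
60 [421 229  71  28 399] [446.7 245.5] [ 0.5943562  -0.11710915]
60 [   40   250   600   150 40204] [338.2 350.7] [ 0.46670968 -0.27422241]
[305.36562715 173.81711136] [304.33045327 178.71018732]
```

Run:
```python
from h import *
c=cam("wrist"); q=px2w(c,(303,170.6),.011); print(q,st()[0]); print(rel([q[0],q[1],.006],down(0)))
```

```text
[ 0.4219993  -0.02870432  0.011     ] [ 0.44292041 -0.03207333  0.19963083]
([0.6455, 0.0106, -0.0693], [0.0011, -0.0004, -0.0007])
```

Call:
{"name": "play_rows", "arguments": {
  "force": 60,
  "rows": [
    [65,[0.06,0.01,-0.069],[0,0,0]],
    [65,[0.18,0.01,-0.069],[0,0,0]],
    [65,[0.3,0.01,-0.069],[0,0,0]],
    [65,[0.42,0.01,-0.069],[0,0,0]],
    [65,[0.52,0.01,-0.069],[0,0,0]],
    [65,[0.59,0.01,-0.069],[0,0,0]],
    [65,[0.63,0.01,-0.069],[0,0,0]],
    [65,[0.645,0.01,-0.069],[0,0,0]],
    [65,[0.645,0.01,-0.069],[0,0,0]],
    [65,[0.645,0.01,-0.069],[0,0,0]]
  ]
}}

```text
time: 52.27
eef_pos: [0.4222, -0.0289, 0.0068]
tcp_rot: [-0.0, 0.707, 0.001, 0.707]
contact_force: [0.2, 0.1, 0.3]
opening: 0.65
```

Run:
```python
from h import *
p,r,s=st(); print(p,np.degrees(yaw()),s['contact_force'],r.apply([1,0,0]))
c=cam("wrist","w_cap2"); q=w2px(c,(.422,-.0287,.046)); print(q, w2px(c,p)); g=c["color"].astype(int).max(2)
v=int(q[1]); print("row dark spans", [np.flatnonzero(g[v+k,200:440]<55)[[0,-1]]+200 for k in (-30,-15,0)])
```

```text
[ 0.42221525 -0.02892605  0.00680617] 0.09881881143757391 [0.23842172 0.1327937  0.34398491] [ 6.41167679e-04  7.06194208e-04 -9.99999545e-01]
[321.89928917 278.36145236] [321.80941842 242.59004206]
row dark spans [array([278, 365]), array([232, 406]), array([223, 415])]
```

Reached; the span 278–365 is centred on 321.5, matching the TCP. Close and lift.

Call:
{"name": "play_rows", "arguments": {
  "rows": [
    [10,[0,0,0],[0,0,0]],
    [10,[0,0,0],[0,0,0]],
    [10,[0,0,0],[0,0,0]],
    [10,[0,0,0],[0,0,0]],
    [10,[0,0,0],[0,0,0]],
    [10,[0,0,0],[0,0,0]]
  ]
}}

```text
time: 52.82
eef_pos: [0.4225, -0.029, 0.0079]
tcp_rot: [-0.001, 0.706, 0.001, 0.708]
contact_force: [-1.3, 1.0, 6.3]
opening: 0.299
```

Call:
{"name": "play_rows", "arguments": {
  "rows": [
    [10,[-0.05,0,0],[0,0,0]],
    [10,[-0.15,0,0],[0,0,0]],
    [10,[-0.28,0,0],[0,0,0]],
    [10,[-0.4,0,0],[0,0,0]],
    [10,[-0.5,0,0],[0,0,0]],
    [10,[-0.5,0,0],[0,0,0]],
    [10,[-0.5,0,0],[0,0,0]]
  ]
}}

```text
time: 53.4
eef_pos: [0.4225, -0.0292, 0.1586]
tcp_rot: [-0.001, 0.705, 0.0, 0.709]
contact_force: [-0.3, -0.3, -1.7]
opening: 0.295
```

Run:
```python
from h import *
p,r,s=st(); print(p,np.degrees(yaw()),s['opening'],s['contact_force'])
print(rel([.6068,-.0468,.15],down(0)))
```

```text
[ 0.42250796 -0.02916001  0.15863756] 0.10018276972232992 0.2946923746978312 [-0.33533929 -0.28417017 -1.74487647]
([0.0322, -0.0598, 0.614], [0.0011, 0.0035, 0.0005])
```

Call:
{"name": "play_rows", "arguments": {
  "rows": [
    [10,[0.02,-0.06,0.61],[0,0.002,0]],
    [10,[0.02,-0.06,0.61],[0,0.002,0]],
    [10,[0.02,-0.06,0.61],[0,0.002,0]],
    [10,[0.02,-0.06,0.61],[0,0.002,0]],
    [10,[0.02,-0.06,0.61],[0,0.002,0]],
    [10,[0.02,-0.06,0.61],[0,0.002,0]],
    [10,[0.02,-0.06,0.61],[0,0.002,0]],
    [10,[0.02,-0.06,0.61],[0,0.002,0]]
  ]
}}

```text
time: 54.07
eef_pos: [0.6021, -0.046, 0.1483]
tcp_rot: [0.0, 0.71, 0.001, 0.704]
contact_force: [-0.9, 0.1, -0.5]
opening: 0.297
```

Run:
```python
from h import *
p,r,s=st(); print(p,np.degrees(yaw()),s['opening'],r.apply([1,0,0]))
print(rel([.6068,-.0468,.0879],down(0)))
```

```text
[ 0.60214332 -0.04597989  0.1482636 ] 0.09974246262827852 0.2970656841089502 [-0.00736471  0.00187617 -0.99997112]
([0.2011, -0.0031, 0.017], [0.0011, -0.0047, -0.0012])
```

Call:
{"name": "play_rows", "arguments": {
  "rows": [
    [10,[0.05,-0.003,0.004],[0,0,0]],
    [10,[0.1,-0.003,0.004],[0,0,0]],
    [10,[0.14,-0.003,0.004],[0,0,0]],
    [10,[0.16,-0.003,0.004],[0,0,0]],
    [10,[0.16,-0.003,0.004],[0,0,0]],
    [10,[0.16,-0.003,0.004],[0,0,0]],
    [10,[0.16,-0.003,0.004],[0,0,0]]
  ]
}}

```text
time: 54.65
eef_pos: [0.6057, -0.0474, 0.1034]
tcp_rot: [-0.0, 0.708, 0.001, 0.707]
contact_force: [-0.5, 0.1, -0.1]
opening: 0.296
```

Call:
{"name": "play_rows", "arguments": {
  "rows": [
    [10,[0.015,0.002,0.003],[0,0,0]],
    [10,[0.03,0.002,0.003],[0,0,0]],
    [10,[0.04,0.002,0.003],[0,0,0]],
    [10,[0.05,0.002,0.003],[0,0,0]],
    [10,[0.055,0.002,0.003],[0,0,0]],
    [10,[0.055,0.002,0.003],[0,0,0]]
  ]
}}

```text
time: 55.15
eef_pos: [0.6059, -0.0467, 0.0853]
tcp_rot: [-0.0, 0.708, 0.001, 0.706]
contact_force: [-0.1, -0.2, -0.8]
opening: 0.299
```

Engaged over the hub without force (rim about 77 mm). Go on down.

Call:
{"name": "play_rows", "arguments": {
  "rows": [
    [10,[0.006,0,0],[0,0,0]],
    [10,[0.012,0,0],[0,0,0]],
    [10,[0.018,0,0],[0,0,0]],
    [10,[0.022,0,0],[0,0,0]],
    [10,[0.022,0,0],[0,0,0]],
    [10,[0.022,0,0],[0,0,0]]
  ]
}}

```text
time: 55.65
eef_pos: [0.6063, -0.0468, 0.08]
tcp_rot: [-0.0, 0.708, 0.001, 0.706]
contact_force: [-2.1, -0.1, 3.3]
opening: 0.298
```

Call:
{"name": "play_rows", "arguments": {
  "rows": [
    [25,[0.004,0,0],[0,0,0]],
    [40,[0.004,0,0],[0,0,0]],
    [55,[0,0,0],[0,0,0]],
    [65,[0,0,0],[0,0,0]],
    [65,[-0.05,0,0],[0,0,0]],
    [65,[-0.15,0,0],[0,0,0]],
    [65,[-0.28,0,0],[0,0,0]],
    [65,[-0.4,0,0],[0,0,0]],
    [65,[-0.48,0,0],[0,0,0]]
  ]
}}

```text
time: 56.4
eef_pos: [0.6077, -0.047, 0.2272]
tcp_rot: [-0.001, 0.707, 0.001, 0.708]
contact_force: [0.6, -0.6, 1.6]
opening: 0.651
```

Call:
{"name": "play_rows", "arguments": {
  "rows": [
    [65,[-0.1,0.3,-0.3],[0,0,0]],
    [65,[-0.1,0.5,-0.4],[0,0,0]],
    [65,[-0.1,0.6,-0.4],[0,0,0]],
    [65,[-0.1,0.6,-0.4],[0,0,0]],
    [65,[-0.1,0.6,-0.4],[0,0,0]],
    [65,[-0.1,0.6,-0.4],[0,0,0]],
    [65,[-0.1,0.6,-0.4],[0,0,0]],
    [65,[-0.1,0.6,-0.4],[0,0,0]],
    [65,[-0.1,0.6,-0.4],[0,0,0]]
  ]
}}

```text
time: 57.15
eef_pos: [0.4869, 0.132, 0.2534]
tcp_rot: [-0.0, 0.708, 0.0, 0.706]
contact_force: [0.3, -0.7, 0.1]
opening: 0.649
```

Run:
```python
from h import *
p,r,s=st(); print(p,s['time'],s['contact_force'])
c=cam("scene","f_scene"); t=cam("top","f_top")
crop(c,250,150,350,260,4,"fa"); crop(t,205,155,375,265,2.3,"fb")
A,B=cv2.imread("pics/fa.png"),cv2.imread("pics/fb.png"); Z=np.zeros((len(A),A.shape[1]+B.shape[1],3),np.uint8); Z[:,:A.shape[1]]=A; Z[:len(B),A.shape[1]:]=B; cv2.imwrite("pics/f.png",Z); print(Z.shape)
for n,z in (("rim",.072),("captop",.118)): print(n,(w2px(c,(.6065,-.047,z))-[250,150])*4)
print("plate edge near",(w2px(c,(.6065+.056,-.047,.072))-[250,150])*4,"plate L/R",(w2px(c,(.6065,-.103,.070))-[250,150])*4,(w2px(c,(.6065,.009,.070))-[250,150])*4)
blocks(t)
```

```text
[0.48686842 0.1320369  0.25338209] 57.15 [ 0.26015921 -0.7214905   0.13305981]
(440, 791, 3)
rim [208.05281454 258.76078427]
captop [204.57389139 201.33640385]
plate edge near [196.09690959 315.07631967] plate L/R [122.87542474 257.43866066] [294.42933747 264.96977158]
blk 13 [319.1 189.2] [0.6041 0.0114] [5. 2.] 90.0
blk 16 [355.1 191.8] [ 0.5971 -0.1071] [5. 2.] 90.0
blk 13 [346.8 202.6] [ 0.5609 -0.0803] [4. 4.] 0.0
blk 40 [259.9 211.2] [0.5289 0.2045] [ 3.7 15.9] 85.0
blk 16 [246.1 212. ] [0.5255 0.2498] [2. 7.] 90.0
blk 12 [272. 211.] [0.53   0.1648] [2.7 4.5] 63.0
blk 36 [287.8 261.2] [0.3673 0.1092] [12.  5.] 90.0
```

View pics/f.png

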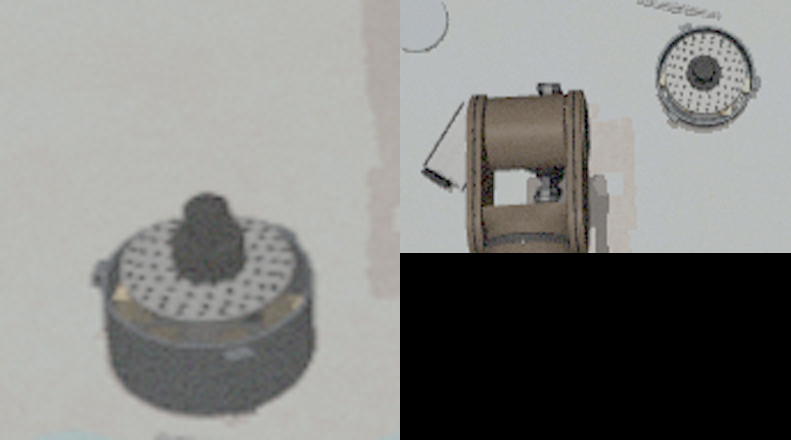

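```bash
python3 -c "
from plant import ctrl
print(ctrl.sign_off())"
```

```text
the job is handed in; nothing more can be done
None
```

I repacked the cartridge in the order you asked and handed it in at about 57 s of robot time. The hand-in reports no verdict, so the result rests on my own checks.

- **Order:** slotted plate, then spacer, then the tray tipped in with its 3 blocks. I added the 3 loose blocks one at a time, then the fine plate and the cap. The empty tray went back to where it started.
- **Blocks:** with everything poured and dropped, the top camera showed six blocks in a single ring in the basket and none left on the bench.
- **Seating by touch:** contact came at the expected height for three parts: the slotted plate (underside 12 mm), the fine plate (67 mm) and the cap (rim 72 mm). The tray also met the bench at the height I had lifted it from.
- **Spacer:** I felt no clear contact when it went down. It was within about 1 mm of its seat when I let go, and a picture then showed it around the post.
- **Final picture:** the plate edge and cap top were within about 2 pixels of their predicted positions. The plate looked flat and the cap upright. Part of the tray was hidden by the arm.

Two readings disagreed along the way. The fingers end about 20 mm short of the reported tool tip, so my first two grasps of the slotted plate closed above its hub and nudged it about 2 mm. After that I gripped lower. The top and wrist cameras also differed by up to about 7 mm on some grasp points, which every grasp tolerated.

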